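Load the lamp curing unit with lacquered mouthpieces and close it up

TASK

Load the curing unit: draw its red bolt fully open, then raise the lamp hood right up so that it stays, draw the carriage out, lay every mouthpiece from the wooden drying rack in a cradle of its own, cup to the front, and push the carriage fully home. Only then take the hood by its bar and let it down gently, under control all the way, until it rests on its stop, and finally shoot the bolt fully again. Leave the other things on the bench where they are, apart from a slight touch.

Things in the scene. Friction and masses are not known exactly. Their poses are not given: they have to be found in the camera images.
- mouthpiece_a_cup (a point): cup rim centre, on the axis, of mouthpiece a: a brass-coloured brass-instrument mouthpiece, loose, 85 mm long, 95 g, may be absent. A 27 mm cup tapers to a 10.5 mm shank end (solid as a straight cone, 19 mm across halfway along). It starts lying level in a V notch of the wooden drying rack, axis 44 mm above the rack's underside, cup to the front
- mouthpiece_a_shank (a point): centre of the shank end of mouthpiece a, on its axis, 81 mm from the cup point; the point halfway between the two is the middle of the mouthpiece
- mouthpiece_b_cup (a point): cup rim centre, on the axis, of mouthpiece b: a pale plated brass-instrument mouthpiece, loose, 85 mm long, 95 g, may be absent. A 27 mm cup tapers to a 10.5 mm shank end (solid as a straight cone, 19 mm across halfway along). It starts lying level in a V notch of the wooden drying rack, axis 44 mm above the rack's underside, cup to the front
- mouthpiece_b_shank (a point): centre of the shank end of mouthpiece b, on its axis, 81 mm from the cup point; the point halfway between the two is the middle of the mouthpiece
- mouthpiece_c_cup (a point): cup rim centre, on the axis, of mouthpiece c: a brass-coloured brass-instrument mouthpiece, loose, 85 mm long, 95 g, may be absent. A 27 mm cup tapers to a 10.5 mm shank end (solid as a straight cone, 19 mm across halfway along). It starts lying level in a V notch of the wooden drying rack, axis 44 mm above the rack's underside, cup to the front
- mouthpiece_c_shank (a point): centre of the shank end of mouthpiece c, on its axis, 81 mm from the cup point; the point halfway between the two is the middle of the mouthpiece
- mouthpiece_d_cup (a point): cup rim centre, on the axis, of mouthpiece d: a pale plated brass-instrument mouthpiece, loose, 85 mm long, 95 g, may be absent. A 27 mm cup tapers to a 10.5 mm shank end (solid as a straight cone, 19 mm across halfway along). It starts lying level in a V notch of the wooden drying rack, axis 44 mm above the rack's underside, cup to the front
- mouthpiece_d_shank (a point): centre of the shank end of mouthpiece d, on its axis, 81 mm from the cup point; the point halfway between the two is the middle of the mouthpiece
- cradle0 (a point): cradle 0 (0 leftmost, 46 mm apart): where the middle of a mouthpiece lying in it comes, 34 mm above the carriage's plate. Own x to the back (shank end; cup at -x), y left along the slide, z up. V notches in two black combs, 8 mm thick, at x = -28 (cup) and +28 mm (shank), 48 mm free between for fingers; comb peaks stand 5 and 14 mm above the axis. Lips before and behind leave 10 mm play lengthwise
- cradle1 (a point): cradle 1 (0 leftmost, 46 mm apart): where the middle of a mouthpiece lying in it comes, 34 mm above the carriage's plate. Own x to the back (shank end; cup at -x), y left along the slide, z up. V notches in two black combs, 8 mm thick, at x = -28 (cup) and +28 mm (shank), 48 mm free between for fingers; comb peaks stand 5 and 14 mm above the axis. Lips before and behind leave 10 mm play lengthwise
- cradle2 (a point): cradle 2 (0 leftmost, 46 mm apart): where the middle of a mouthpiece lying in it comes, 34 mm above the carriage's plate. Own x to the back (shank end; cup at -x), y left along the slide, z up. V notches in two black combs, 8 mm thick, at x = -28 (cup) and +28 mm (shank), 48 mm free between for fingers; comb peaks stand 5 and 14 mm above the axis. Lips before and behind leave 10 mm play lengthwise
- cradle3 (a point): cradle 3 (0 leftmost, 46 mm apart): where the middle of a mouthpiece lying in it comes, 34 mm above the carriage's plate. Own x to the back (shank end; cup at -x), y left along the slide, z up. V notches in two black combs, 8 mm thick, at x = -28 (cup) and +28 mm (shank), 48 mm free between for fingers; comb peaks stand 5 and 14 mm above the axis. Lips before and behind leave 10 mm play lengthwise
- drying_rack: wooden rack, 132x206x50 mm, fixed, on the dark steel plate at the left; origin: centre of its underside, x to the back, y left, z up. Two combs with four V notches each, 46 mm apart, at x = -28 (cup) and +28 mm (shank), 8 mm thick, 48 mm free between them; its board is 14 mm thick, the comb peaks 5 and 14 mm above the mouthpieces' axes. Lips leave 13 mm play lengthwise
- carriage (a joint): travel of the aluminium carriage along its two rails, m: 0 = drawn out to the left stop (loading), 0.220 = home against the right stop inside the chamber. It moves along the row of cradles, from cradle 0 towards cradle 3 as it goes in; starts in or nearly in; about 2 N of friction, stays where it is left
- carriage_handle (a point): middle of the dark pull bar at the carriage's left end: 80 mm long front to back, 12 mm wide along the slide, 14 mm high, free below; 33 mm clear between it and the white end shield on its right, which reaches 14 mm above this point
- hood (a joint): angle of the grey lamp hood, rad: 0 = down on its stop (the chamber's rim; so at the start), 1.45 = fully up. A gas-spring hinge holds it up by itself above about 1.3; below that it sinks shut on its own if let go, at over 1 rad/s
- hood_handle (a point): middle of the hood's steel bar handle: round, 12 mm thick, 80 mm long, parallel to the hinge, 40 mm in front of the hood's edge when down (34 mm free gap). It takes under 2 N there to move the hood, and the round bar can turn between the fingers
- hood_hinge (a point): point on the hinge axis (along the back rim of the chamber, level) straight behind the middle of the hood handle: the handle turns about it at 176 mm
- bolt (a joint): travel of the slide bolt on the chamber's front, m: 0 = open, 0.026 = shot fully through the hood's keeper (about so at the start). It slides to the right, parallel to the carriage's way in; about 1 N of friction
- bolt_knob (a point): 8 mm below the top of the bolt's upright red knob, 12 mm across, 34 mm high, 25 mm in front of the chamber's front wall; open space on both sides along the slide
- slide_leg: nickel slide leg tube, 14x112x14 mm, loose on the steel plate, long along its own y; not part of the job
- felt_block: red felt block, 17x51x45 mm, loose on the steel plate; not part of the job
- tube_offcut: short tube offcut, 14x62x14 mm, loose on the steel plate; not part of the job
- mallet: hide mallet, 62x219x36 mm, loose at the front; not part of the job

How it is judged:
On the way, in this order (a step that is already met when the one before it is completed fails the run):
1. the bolt is drawn while the hood is still down (value of joint bolt below 0.005 m and value of joint hood below 0.05 rad), for 0.1 s.
2. the hood is up (over 1.35 rad) (value of joint hood above 1.35 rad), for 0.2 s.
3. every mouthpiece lies in a cradle, cup to the front, and the carriage is home, while the hood is still up (((x of mouthpiece_a_cup in the frame of cradle0 between -0.0524 and -0.0284 m and y of mouthpiece_a_cup in the frame of cradle0 between -0.01 and 0.01 m and z of mouthpiece_a_cup in the frame of cradle0 between -0.01 and 0.01 m and x of mouthpiece_a_shank in the frame of cradle0 between 0.0284 and 0.0524 m and y of mouthpiece_a_shank in the frame of cradle0 between -0.01 and 0.01 m and z of mouthpiece_a_shank in the frame of cradle0 between -0.01 and 0.01 m) or (x of mouthpiece_a_cup in the frame of cradle1 between -0.0524 and -0.0284 m and y of mouthpiece_a_cup in the frame of cradle1 between -0.01 and 0.01 m and z of mouthpiece_a_cup in the frame of cradle1 between -0.01 and 0.01 m and x of mouthpiece_a_shank in the frame of cradle1 between 0.0284 and 0.0524 m and y of mouthpiece_a_shank in the frame of cradle1 between -0.01 and 0.01 m and z of mouthpiece_a_shank in the frame of cradle1 between -0.01 and 0.01 m) or (x of mouthpiece_a_cup in the frame of cradle2 between -0.0524 and -0.0284 m and y of mouthpiece_a_cup in the frame of cradle2 between -0.01 and 0.01 m and z of mouthpiece_a_cup in the frame of cradle2 between -0.01 and 0.01 m and x of mouthpiece_a_shank in the frame of cradle2 between 0.0284 and 0.0524 m and y of mouthpiece_a_shank in the frame of cradle2 between -0.01 and 0.01 m and z of mouthpiece_a_shank in the frame of cradle2 between -0.01 and 0.01 m) or (x of mouthpiece_a_cup in the frame of cradle3 between -0.0524 and -0.0284 m and y of mouthpiece_a_cup in the frame of cradle3 between -0.01 and 0.01 m and z of mouthpiece_a_cup in the frame of cradle3 between -0.01 and 0.01 m and x of mouthpiece_a_shank in the frame of cradle3 between 0.0284 and 0.0524 m and y of mouthpiece_a_shank in the frame of cradle3 between -0.01 and 0.01 m and z of mouthpiece_a_shank in the frame of cradle3 between -0.01 and 0.01 m)) and ((x of mouthpiece_b_cup in the frame of cradle0 between -0.0524 and -0.0284 m and y of mouthpiece_b_cup in the frame of cradle0 between -0.01 and 0.01 m and z of mouthpiece_b_cup in the frame of cradle0 between -0.01 and 0.01 m and x of mouthpiece_b_shank in the frame of cradle0 between 0.0284 and 0.0524 m and y of mouthpiece_b_shank in the frame of cradle0 between -0.01 and 0.01 m and z of mouthpiece_b_shank in the frame of cradle0 between -0.01 and 0.01 m) or (x of mouthpiece_b_cup in the frame of cradle1 between -0.0524 and -0.0284 m and y of mouthpiece_b_cup in the frame of cradle1 between -0.01 and 0.01 m and z of mouthpiece_b_cup in the frame of cradle1 between -0.01 and 0.01 m and x of mouthpiece_b_shank in the frame of cradle1 between 0.0284 and 0.0524 m and y of mouthpiece_b_shank in the frame of cradle1 between -0.01 and 0.01 m and z of mouthpiece_b_shank in the frame of cradle1 between -0.01 and 0.01 m) or (x of mouthpiece_b_cup in the frame of cradle2 between -0.0524 and -0.0284 m and y of mouthpiece_b_cup in the frame of cradle2 between -0.01 and 0.01 m and z of mouthpiece_b_cup in the frame of cradle2 between -0.01 and 0.01 m and x of mouthpiece_b_shank in the frame of cradle2 between 0.0284 and 0.0524 m and y of mouthpiece_b_shank in the frame of cradle2 between -0.01 and 0.01 m and z of mouthpiece_b_shank in the frame of cradle2 between -0.01 and 0.01 m) or (x of mouthpiece_b_cup in the frame of cradle3 between -0.0524 and -0.0284 m and y of mouthpiece_b_cup in the frame of cradle3 between -0.01 and 0.01 m and z of mouthpiece_b_cup in the frame of cradle3 between -0.01 and 0.01 m and x of mouthpiece_b_shank in the frame of cradle3 between 0.0284 and 0.0524 m and y of mouthpiece_b_shank in the frame of cradle3 between -0.01 and 0.01 m and z of mouthpiece_b_shank in the frame of cradle3 between -0.01 and 0.01 m)) and ((x of mouthpiece_c_cup in the frame of cradle0 between -0.0524 and -0.0284 m and y of mouthpiece_c_cup in the frame of cradle0 between -0.01 and 0.01 m and z of mouthpiece_c_cup in the frame of cradle0 between -0.01 and 0.01 m and x of mouthpiece_c_shank in the frame of cradle0 between 0.0284 and 0.0524 m and y of mouthpiece_c_shank in the frame of cradle0 between -0.01 and 0.01 m and z of mouthpiece_c_shank in the frame of cradle0 between -0.01 and 0.01 m) or (x of mouthpiece_c_cup in the frame of cradle1 between -0.0524 and -0.0284 m and y of mouthpiece_c_cup in the frame of cradle1 between -0.01 and 0.01 m and z of mouthpiece_c_cup in the frame of cradle1 between -0.01 and 0.01 m and x of mouthpiece_c_shank in the frame of cradle1 between 0.0284 and 0.0524 m and y of mouthpiece_c_shank in the frame of cradle1 between -0.01 and 0.01 m and z of mouthpiece_c_shank in the frame of cradle1 between -0.01 and 0.01 m) or (x of mouthpiece_c_cup in the frame of cradle2 between -0.0524 and -0.0284 m and y of mouthpiece_c_cup in the frame of cradle2 between -0.01 and 0.01 m and z of mouthpiece_c_cup in the frame of cradle2 between -0.01 and 0.01 m and x of mouthpiece_c_shank in the frame of cradle2 between 0.0284 and 0.0524 m and y of mouthpiece_c_shank in the frame of cradle2 between -0.01 and 0.01 m and z of mouthpiece_c_shank in the frame of cradle2 between -0.01 and 0.01 m) or (x of mouthpiece_c_cup in the frame of cradle3 between -0.0524 and -0.0284 m and y of mouthpiece_c_cup in the frame of cradle3 between -0.01 and 0.01 m and z of mouthpiece_c_cup in the frame of cradle3 between -0.01 and 0.01 m and x of mouthpiece_c_shank in the frame of cradle3 between 0.0284 and 0.0524 m and y of mouthpiece_c_shank in the frame of cradle3 between -0.01 and 0.01 m and z of mouthpiece_c_shank in the frame of cradle3 between -0.01 and 0.01 m)) and ((x of mouthpiece_d_cup in the frame of cradle0 between -0.0524 and -0.0284 m and y of mouthpiece_d_cup in the frame of cradle0 between -0.01 and 0.01 m and z of mouthpiece_d_cup in the frame of cradle0 between -0.01 and 0.01 m and x of mouthpiece_d_shank in the frame of cradle0 between 0.0284 and 0.0524 m and y of mouthpiece_d_shank in the frame of cradle0 between -0.01 and 0.01 m and z of mouthpiece_d_shank in the frame of cradle0 between -0.01 and 0.01 m) or (x of mouthpiece_d_cup in the frame of cradle1 between -0.0524 and -0.0284 m and y of mouthpiece_d_cup in the frame of cradle1 between -0.01 and 0.01 m and z of mouthpiece_d_cup in the frame of cradle1 between -0.01 and 0.01 m and x of mouthpiece_d_shank in the frame of cradle1 between 0.0284 and 0.0524 m and y of mouthpiece_d_shank in the frame of cradle1 between -0.01 and 0.01 m and z of mouthpiece_d_shank in the frame of cradle1 between -0.01 and 0.01 m) or (x of mouthpiece_d_cup in the frame of cradle2 between -0.0524 and -0.0284 m and y of mouthpiece_d_cup in the frame of cradle2 between -0.01 and 0.01 m and z of mouthpiece_d_cup in the frame of cradle2 between -0.01 and 0.01 m and x of mouthpiece_d_shank in the frame of cradle2 between 0.0284 and 0.0524 m and y of mouthpiece_d_shank in the frame of cradle2 between -0.01 and 0.01 m and z of mouthpiece_d_shank in the frame of cradle2 between -0.01 and 0.01 m) or (x of mouthpiece_d_cup in the frame of cradle3 between -0.0524 and -0.0284 m and y of mouthpiece_d_cup in the frame of cradle3 between -0.01 and 0.01 m and z of mouthpiece_d_cup in the frame of cradle3 between -0.01 and 0.01 m and x of mouthpiece_d_shank in the frame of cradle3 between 0.0284 and 0.0524 m and y of mouthpiece_d_shank in the frame of cradle3 between -0.01 and 0.01 m and z of mouthpiece_d_shank in the frame of cradle3 between -0.01 and 0.01 m)) and value of joint carriage above 0.216 m and value of joint hood above 1 rad), for 0.2 s.
4. the hood is let down slowly (under 0.45 rad/s) through its last stretch (0.12 to 0.015 rad); if it falls, lift it and let it down again (value of joint carriage above 0.216 m and value of joint hood between 0.015 and 0.12 rad and velocity of joint hood between -0.45 and 0.45 rad/s), for 0.15 s.
5. the hood rests on its stop, the bolt not yet shot (value of joint hood below 0.012 rad and value of joint bolt below 0.012 m), for 0.2 s.
At the end, for the whole second after the job is handed in: every mouthpiece present lies in a cradle, cup to the front, its cup and shank points within 12 mm lengthwise and 10 mm sideways and in height of their places (40.4 mm before and behind the cradle's point); carriage past 0.216 m, hood under 0.012 rad, bolt past 0.022 m (((x of mouthpiece_a_cup in the frame of cradle0 between -0.0524 and -0.0284 m and y of mouthpiece_a_cup in the frame of cradle0 between -0.01 and 0.01 m and z of mouthpiece_a_cup in the frame of cradle0 between -0.01 and 0.01 m and x of mouthpiece_a_shank in the frame of cradle0 between 0.0284 and 0.0524 m and y of mouthpiece_a_shank in the frame of cradle0 between -0.01 and 0.01 m and z of mouthpiece_a_shank in the frame of cradle0 between -0.01 and 0.01 m) or (x of mouthpiece_a_cup in the frame of cradle1 between -0.0524 and -0.0284 m and y of mouthpiece_a_cup in the frame of cradle1 between -0.01 and 0.01 m and z of mouthpiece_a_cup in the frame of cradle1 between -0.01 and 0.01 m and x of mouthpiece_a_shank in the frame of cradle1 between 0.0284 and 0.0524 m and y of mouthpiece_a_shank in the frame of cradle1 between -0.01 and 0.01 m and z of mouthpiece_a_shank in the frame of cradle1 between -0.01 and 0.01 m) or (x of mouthpiece_a_cup in the frame of cradle2 between -0.0524 and -0.0284 m and y of mouthpiece_a_cup in the frame of cradle2 between -0.01 and 0.01 m and z of mouthpiece_a_cup in the frame of cradle2 between -0.01 and 0.01 m and x of mouthpiece_a_shank in the frame of cradle2 between 0.0284 and 0.0524 m and y of mouthpiece_a_shank in the frame of cradle2 between -0.01 and 0.01 m and z of mouthpiece_a_shank in the frame of cradle2 between -0.01 and 0.01 m) or (x of mouthpiece_a_cup in the frame of cradle3 between -0.0524 and -0.0284 m and y of mouthpiece_a_cup in the frame of cradle3 between -0.01 and 0.01 m and z of mouthpiece_a_cup in the frame of cradle3 between -0.01 and 0.01 m and x of mouthpiece_a_shank in the frame of cradle3 between 0.0284 and 0.0524 m and y of mouthpiece_a_shank in the frame of cradle3 between -0.01 and 0.01 m and z of mouthpiece_a_shank in the frame of cradle3 between -0.01 and 0.01 m)) and ((x of mouthpiece_b_cup in the frame of cradle0 between -0.0524 and -0.0284 m and y of mouthpiece_b_cup in the frame of cradle0 between -0.01 and 0.01 m and z of mouthpiece_b_cup in the frame of cradle0 between -0.01 and 0.01 m and x of mouthpiece_b_shank in the frame of cradle0 between 0.0284 and 0.0524 m and y of mouthpiece_b_shank in the frame of cradle0 between -0.01 and 0.01 m and z of mouthpiece_b_shank in the frame of cradle0 between -0.01 and 0.01 m) or (x of mouthpiece_b_cup in the frame of cradle1 between -0.0524 and -0.0284 m and y of mouthpiece_b_cup in the frame of cradle1 between -0.01 and 0.01 m and z of mouthpiece_b_cup in the frame of cradle1 between -0.01 and 0.01 m and x of mouthpiece_b_shank in the frame of cradle1 between 0.0284 and 0.0524 m and y of mouthpiece_b_shank in the frame of cradle1 between -0.01 and 0.01 m and z of mouthpiece_b_shank in the frame of cradle1 between -0.01 and 0.01 m) or (x of mouthpiece_b_cup in the frame of cradle2 between -0.0524 and -0.0284 m and y of mouthpiece_b_cup in the frame of cradle2 between -0.01 and 0.01 m and z of mouthpiece_b_cup in the frame of cradle2 between -0.01 and 0.01 m and x of mouthpiece_b_shank in the frame of cradle2 between 0.0284 and 0.0524 m and y of mouthpiece_b_shank in the frame of cradle2 between -0.01 and 0.01 m and z of mouthpiece_b_shank in the frame of cradle2 between -0.01 and 0.01 m) or (x of mouthpiece_b_cup in the frame of cradle3 between -0.0524 and -0.0284 m and y of mouthpiece_b_cup in the frame of cradle3 between -0.01 and 0.01 m and z of mouthpiece_b_cup in the frame of cradle3 between -0.01 and 0.01 m and x of mouthpiece_b_shank in the frame of cradle3 between 0.0284 and 0.0524 m and y of mouthpiece_b_shank in the frame of cradle3 between -0.01 and 0.01 m and z of mouthpiece_b_shank in the frame of cradle3 between -0.01 and 0.01 m)) and ((x of mouthpiece_c_cup in the frame of cradle0 between -0.0524 and -0.0284 m and y of mouthpiece_c_cup in the frame of cradle0 between -0.01 and 0.01 m and z of mouthpiece_c_cup in the frame of cradle0 between -0.01 and 0.01 m and x of mouthpiece_c_shank in the frame of cradle0 between 0.0284 and 0.0524 m and y of mouthpiece_c_shank in the frame of cradle0 between -0.01 and 0.01 m and z of mouthpiece_c_shank in the frame of cradle0 between -0.01 and 0.01 m) or (x of mouthpiece_c_cup in the frame of cradle1 between -0.0524 and -0.0284 m and y of mouthpiece_c_cup in the frame of cradle1 between -0.01 and 0.01 m and z of mouthpiece_c_cup in the frame of cradle1 between -0.01 and 0.01 m and x of mouthpiece_c_shank in the frame of cradle1 between 0.0284 and 0.0524 m and y of mouthpiece_c_shank in the frame of cradle1 between -0.01 and 0.01 m and z of mouthpiece_c_shank in the frame of cradle1 between -0.01 and 0.01 m) or (x of mouthpiece_c_cup in the frame of cradle2 between -0.0524 and -0.0284 m and y of mouthpiece_c_cup in the frame of cradle2 between -0.01 and 0.01 m and z of mouthpiece_c_cup in the frame of cradle2 between -0.01 and 0.01 m and x of mouthpiece_c_shank in the frame of cradle2 between 0.0284 and 0.0524 m and y of mouthpiece_c_shank in the frame of cradle2 between -0.01 and 0.01 m and z of mouthpiece_c_shank in the frame of cradle2 between -0.01 and 0.01 m) or (x of mouthpiece_c_cup in the frame of cradle3 between -0.0524 and -0.0284 m and y of mouthpiece_c_cup in the frame of cradle3 between -0.01 and 0.01 m and z of mouthpiece_c_cup in the frame of cradle3 between -0.01 and 0.01 m and x of mouthpiece_c_shank in the frame of cradle3 between 0.0284 and 0.0524 m and y of mouthpiece_c_shank in the frame of cradle3 between -0.01 and 0.01 m and z of mouthpiece_c_shank in the frame of cradle3 between -0.01 and 0.01 m)) and ((x of mouthpiece_d_cup in the frame of cradle0 between -0.0524 and -0.0284 m and y of mouthpiece_d_cup in the frame of cradle0 between -0.01 and 0.01 m and z of mouthpiece_d_cup in the frame of cradle0 between -0.01 and 0.01 m and x of mouthpiece_d_shank in the frame of cradle0 between 0.0284 and 0.0524 m and y of mouthpiece_d_shank in the frame of cradle0 between -0.01 and 0.01 m and z of mouthpiece_d_shank in the frame of cradle0 between -0.01 and 0.01 m) or (x of mouthpiece_d_cup in the frame of cradle1 between -0.0524 and -0.0284 m and y of mouthpiece_d_cup in the frame of cradle1 between -0.01 and 0.01 m and z of mouthpiece_d_cup in the frame of cradle1 between -0.01 and 0.01 m and x of mouthpiece_d_shank in the frame of cradle1 between 0.0284 and 0.0524 m and y of mouthpiece_d_shank in the frame of cradle1 between -0.01 and 0.01 m and z of mouthpiece_d_shank in the frame of cradle1 between -0.01 and 0.01 m) or (x of mouthpiece_d_cup in the frame of cradle2 between -0.0524 and -0.0284 m and y of mouthpiece_d_cup in the frame of cradle2 between -0.01 and 0.01 m and z of mouthpiece_d_cup in the frame of cradle2 between -0.01 and 0.01 m and x of mouthpiece_d_shank in the frame of cradle2 between 0.0284 and 0.0524 m and y of mouthpiece_d_shank in the frame of cradle2 between -0.01 and 0.01 m and z of mouthpiece_d_shank in the frame of cradle2 between -0.01 and 0.01 m) or (x of mouthpiece_d_cup in the frame of cradle3 between -0.0524 and -0.0284 m and y of mouthpiece_d_cup in the frame of cradle3 between -0.01 and 0.01 m and z of mouthpiece_d_cup in the frame of cradle3 between -0.01 and 0.01 m and x of mouthpiece_d_shank in the frame of cradle3 between 0.0284 and 0.0524 m and y of mouthpiece_d_shank in the frame of cradle3 between -0.01 and 0.01 m and z of mouthpiece_d_shank in the frame of cradle3 between -0.01 and 0.01 m)) and value of joint carriage above 0.216 m and value of joint hood below 0.012 rad and value of joint bolt above 0.022 m); the robot touches nothing.
It fails at once if the slide leg tube is moved more than 40 mm (distance of slide_leg from where it was at the start of the episode above 0.04 m).
It fails at once if the red felt block is moved more than 40 mm (distance of felt_block from where it was at the start of the episode above 0.04 m).
It fails at once if the tube offcut is moved more than 40 mm (distance of tube_offcut from where it was at the start of the episode above 0.04 m).
It fails at once if the mallet is moved more than 40 mm (distance of mallet from where it was at the start of the episode above 0.04 m).
Of mouthpiece_a, mouthpiece_b, mouthpiece_c, mouthpiece_d only 2 to 4 are there at a start; the rules pass over those that are not, and their reading is None.
At some moment in a run one of mouthpiece_a, mouthpiece_b, mouthpiece_c, mouthpiece_d may be knocked a few centimetres aside while the robot is not near it.
It also fails if it takes over 210 s, if anything falls off the work surface, if the arm or the gripper's body presses on something with over 40 N, if the wrist force passes 120 N, or if a joint passes its speed limit or range.

ROBOT

A 7-joint arm with a two-finger parallel gripper is mounted at the origin on a cart in front of the work surface, level with it; the furniture and walls round the work are solid. World frame = base frame: x ahead of the robot, y to its left, z up, the work surface at z = 0. Lengths are in m, angles in rad, forces in N, time in s.
With the tool pointing down it reaches from about 0.35 to 0.775 m from the base axis. Payload 3.1 kg.
Tool frame: the origin (TCP) lies at the very end of the fingers, on their centre line; the grasp point (between the pads) lies ctrl.tcp_to_grasp behind it (ctrl.tcp_to_grasp is the distance from the TCP to the grasp point, in m); z points along the fingers, y is the line along which they close (so a half turn about z gives the same grasp; the last joint's range is limited). The gripper opens to 85 mm and grips with 20 to 120 N. Pads are 22 mm wide; open, the fingers measure 114 mm over their backs; the gripper's body (76 mm by 85 mm) begins 54 mm behind the grasp point. The pads swing forward as they close: fully open they stand 13 mm farther back than shut.
Start: joints at [-1.331, 0.311, 0.014, 1.512, -0.004, 1.319, -0.027], TCP at [0.153, 0.528, 0.231] pointing down, gripper open.
Joint ranges: [-2.7, 2.7], [-0.3, 1.91], [-1.27, 1.3], [0.12, 2.57], [-1.44, 4.58], [0.2, 2.03], [-3.05, 3.05]. Speed limits (rad/s): [2.79, 2.79, 3.14, 3.14, 3.14, 3.14, 3.14].

INTERFACE

Orientations are given as a rotation vector (axis times angle).
In Python, from bench import ctrl gives the robot as it stands.
- The arm moves only by the tool apply_moves, never from a script. Its arguments are lists of equal length, an entry for each row: "offset": the shift along the tool's x, y, z in mm, a list of three; "angular": the turn, a rotation vector about the tool's x, y, z in degrees, a list of three; "fingers": the opening, from -1 (shut) to 1 (fully open). In form: {"offset": [[tx, ty, tz], ...], "angular": [[ax, ay, az], ...], "fingers": [fingers, ...]}. A call has 1 to 12 rows; each row shifts and turns the commanded pose from where the row before left it, along the tool's axes as they then stand; what a row does not reach is not made up. A row lasts 1/12 s, in which the tool goes at most 41.7 mm and 7.16 degrees, less where a joint would pass 70% of its speed; a pose out of reach is approached as far as the arm can. A call is refused whole if a number of a shift passes 41.7 or a number of a turn 7.16, either way. A call with a gripper value outside its range is refused whole. The fingers move at their own pace and stop on an object; "force" is the grip in N (left out, the last holds). Time passes only in rows, so rows that do not move let the fingers close. It gives the time, the measured TCP pose, the force, the opening and the grip force at its end, in the units of the state.
- ctrl.observe(): the state, without advancing time (a new reading comes with each control period).
- ctrl.read_camera(name): name is "side" or "top" or "wrist"; returns the picture (384x512x3 uint8, red, green, blue); there is no depth.
- ctrl.get_calibration(name): a dict with "mtx" (3x3 intrinsics, pixels), "distortion" ([k1, k2, p1, p2, k3] as OpenCV has them; the pictures are not rectified), "cam_to_world" (4x4, takes a point from camera to world coordinates); the wrist camera has in their place "hand_eye" (4x4, takes a point from camera to tool coordinates, whose origin is the TCP and whose axes are the flange's). Camera axes: x right, y up, looking along -z (the intrinsics and any distortion apply to the point x, -y, -z); pixel columns grow to the right and rows downward; lengths in m; the calibration is good to about 2 mm. A picture is of the moment at which its call begins: read the wrist's pose just before it. get_calibration takes no time and is no camera call.
- ctrl.finish_job(): hands the job in; it is judged then, once.
The state is a dict: "clock": time; "qpos": joint angles; "joint_velocities": joint speeds; "effort": joint torques, N m; "tcp_pos": TCP position; "tool_rot": TCP orientation; "ft_force": force on the tool from outside, world axes, zero at the start; "wrist_torque": the same for the moment, N m; "finger_gap": finger opening in m; "finger_force": force on a finger pad.
Only numpy, scipy, OpenCV 4.12 (cv2) and the standard library are available. Lean on these libraries where they do the work, as an engineer would, in place of code of your own. Each camera call takes 0.05 s, during which the arm holds its last target. There are 200 camera calls.

## Working session

There is one attempt and no reset: what is moved stays moved. The work goes in short steps, Python scripts to look and compute and a tool call to move; the robot and the scene stay as the last step left them, time stands still between calls to the robot, and variables do not carry over. Pictures are saved under pics/ and viewed, at most 14 in all, crops included, and the job is handed in when it is done.

Besides the shell and the picture viewer there is one more tool, called in YAML: its name, and indented under it one key for each argument. apply_moves: Moves the arm, as the interface text tells. Its arguments: {"type":"object","properties":{"offset":{"type":"array","items":{"type":"array","items":{"type":"number"}}},"angular":{"type":"array","items":{"type":"array","items":{"type":"number"}}},"fingers":{"type":"array","items":{"type":"number"}},"force":{"type":"number"}},"required":["offset","angular","fingers"]}

```bash
ls; mkdir -p pics; python3 - <<'E'
from bench import ctrl
import cv2,numpy as np
np.set_printoptions(precision=4,suppress=True)
s=ctrl.observe()
for k,v in s.items(): print(k,v)
print(ctrl.tcp_to_grasp)
for n in ["side","top","wrist"]:
    c=ctrl.get_calibration(n)
    for k,v in c.items(): print(n,k,np.array(v).tolist())
    im=ctrl.read_camera(n); np.save(f"pics/{n}0.npy",im)
    cv2.imwrite(f"pics/{n}0.png",im[:,:,::-1])
ims=[cv2.imread(f"pics/{n}0.png") for n in ("side","top")]
E
```

```text
pics
clock 0.0
qpos [-1.3307  0.3117  0.014   1.5131 -0.0044  1.3192 -0.0272]
joint_velocities [-0.0006  0.0002 -0.0021  0.0007 -0.0001 -0.0013  0.0004]
effort [  0.0002 -37.9911   0.146  -23.0594   0.0123   0.0135  -0.    ]
tcp_pos [0.1528 0.5276 0.2302]
tool_rot [-0.4411 -3.1102  0.0037]
ft_force [-0.4879 -0.8725  0.0426]
wrist_torque [0.0163 0.0143 0.0189]
finger_force 0.0
finger_gap 0.08569579852311511
0.0187
side mtx [[387.81252174642464, 0.0, 255.99072734285286], [0.0, 387.81252174642464, 184.66163473365802], [0.0, 0.0, 1.0]]
side distortion [-0.10620064517129038, 0.0, 0.0, 0.0, 0.0]
side cam_to_world [[-0.8740198812396188, 0.2274545331791859, -0.42936427719841946, -0.047154750245277384], [-0.4858809217762254, -0.4036887485375122, 0.7752129540701078, 1.1060763815226802], [0.0029961728535305827, 0.8861714448347204, 0.4633478102978106, 0.6163772441897835], [0.0, 0.0, 0.0, 1.0]]
top mtx [[491.72734497294056, 0.0, 248.5751597844314], [0.0, 491.72734497294056, 192.69271408959423], [0.0, 0.0, 1.0]]
top distortion [0.018599643095968482, 0.0, 0.0, 0.0, 0.0]
top cam_to_world [[0.026919369889852055, 0.99382340118583, -0.1076586957944509, 0.344025335288185], [-0.9996263046563131, 0.027274654214348815, 0.0018287363538036468, 0.18265457750027883], [0.004753794683970736, 0.10756923581078605, 0.9941862305137736, 1.3702223255093169], [0.0, 0.0, 0.0, 1.0]]
wrist mtx [[286.3850929791915, 0.0, 255.63753939303555], [0.0, 286.3850929791915, 191.14680765114647], [0.0, 0.0, 1.0]]
wrist distortion [0.010262581591949527, 0.0, 0.0, 0.0, 0.0]
wrist hand_eye [[0.0013121871077586302, 0.9485709713584793, 0.3165618272328838, 0.08129332625019697], [0.9999991380908494, -0.0012306084692297865, -0.0004576246827349822, -0.00047646354904873345], [-4.45258241917275e-05, 0.31656215487455763, -0.9485717685650488, -0.14236368837322472], [0.0, 0.0, 0.0, 1.0]]
```

View pics/side0.png

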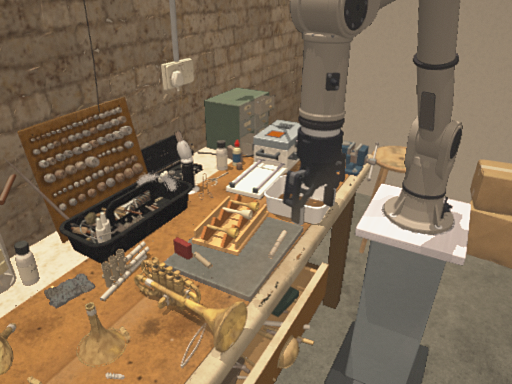

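View pics/top0.png

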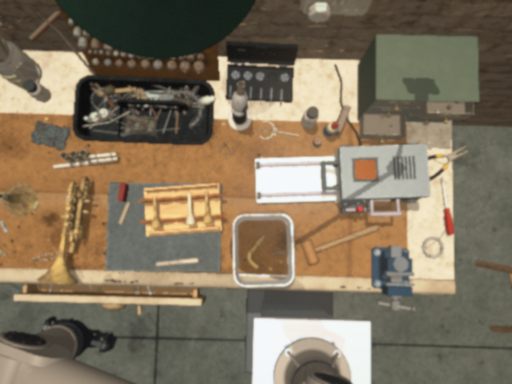

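The top view shows the rack at (182,210) with three mouthpieces visible. The curing unit is at (385,178), its carriage rails are at (297,180), the red knob is near (360,208) and the hood bar is at (385,205). I'll write helpers and enlarge the crops.

```bash
cat > h.py <<'E'
from bench import ctrl
import cv2,numpy as np
from scipy.spatial.transform import Rotation as R
np.set_printoptions(precision=4,suppress=True)
def snap(n,tag):
    s=ctrl.observe(); im=ctrl.read_camera(n)
    T=np.eye(4); T[:3,:3]=R.from_rotvec(s["tool_rot"]).as_matrix(); T[:3,3]=s["tcp_pos"]
    np.savez(f"pics/{tag}.npz",im=im,T=T); cv2.imwrite(f"pics/{tag}.png",im[:,:,::-1]); return im,T
def cam(n,T=None):
    c=ctrl.get_calibration(n); M=np.array(c["cam_to_world"]) if "cam_to_world" in c else T@np.array(c["hand_eye"])
    return np.array(c["mtx"]),np.array(c["distortion"]),M
def ray(n,px,T=None):
    K,D,M=cam(n,T); u=cv2.undistortPoints(np.array(px,float).reshape(-1,1,2),K,D).reshape(-1,2)
    d=np.c_[u[:,0],-u[:,1],-np.ones(len(u))]@M[:3,:3].T
    return M[:3,3],d
def plane(n,px,z,T=None):
    o,d=ray(n,px,T); return o+d*((z-o[2])/d[:,2])[:,None]
def proj(n,P,T=None):
    K,D,M=cam(n,T); p=(np.atleast_2d(P)-M[:3,3])@M[:3,:3]
    return cv2.projectPoints(p*[1,-1,-1],np.zeros(3),np.zeros(3),K,D)[0].reshape(-1,2)
def tri(obs):  # list of (o,d)
    A=0;b=0
    for o,d in obs:
        d=d/np.linalg.norm(d); Q=np.eye(3)-np.outer(d,d); A=A+Q; b=b+Q@o
    return np.linalg.solve(A,b)
def crop(im,x0,y0,x1,y1,k,name):
    cv2.imwrite(f"pics/{name}.png",cv2.resize(im[y0:y1,x0:x1,::-1],None,fx=k,fy=k,interpolation=cv2.INTER_CUBIC))
E
python3 - <<'E'
from h import *
im=np.load("pics/top0.npy")
a=im[130:230,240:440]; b=im[170:280,100:300]
m=np.vstack([a,b]); cv2.imwrite("pics/crop1.png",cv2.resize(m[:,:,::-1],None,fx=2.8,fy=2.8,interpolation=cv2.INTER_CUBIC))
print(plane("top",[(382,210),(360,208),(338,170),(182,210),(110,180),(220,270),(310,355)],0.0))
E
```

```text
[[ 0.454  -0.1936  0.    ]
 [ 0.4579 -0.1322  0.    ]
 [ 0.5636 -0.07    0.    ]
 [ 0.4388  0.3645  0.    ]
 [ 0.5175  0.5693  0.    ]
 [ 0.2762  0.253   0.    ]
 [ 0.056   0.0024  0.    ]]
```

View pics/crop1.png

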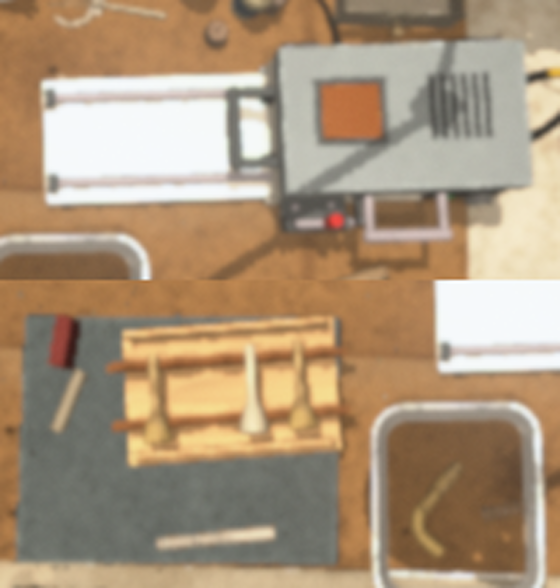

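The crop shows brass mouthpieces in rack notches 0 and 3 and a pale one in notch 2; notch 1 is empty. The unit's red knob is at crop (335,220), and the bar handle runs along y at crop (405,235). I'll look closely over the rack, then over the unit.

apply_moves:
  offset:
    - [0, 0, -10]
    - [0, 0, -10]
    - [0, 0, -10]
    - [-33, -21, -3]
    - [-33, -21, -3]
    - [-33, -21, -3]
    - [-33, -21, -3]
    - [-33, -21, -3]
    - [-33, -21, -3]
    - [-33, -21, -3]
    - [-33, -21, -3]
    - [0, 0, 0]
  angular:
    - [0, 0, -5.4]
    - [0, 0, -5.4]
    - [0, 0, -5.4]
    - [0, 0, 0]
    - [0, 0, 0]
    - [0, 0, 0]
    - [0, 0, 0]
    - [0, 0, 0]
    - [0, 0, 0]
    - [0, 0, 0]
    - [0, 0, 0]
    - [0, 0, 0]
  fingers: [-0.15, -0.15, -0.15, -0.15, -0.15, -0.15, -0.15, -0.15, -0.15, -0.15, -0.15, -0.15]

```text
clock: 1.15
tcp_pos: [0.4263, 0.3519, 0.2855]
tool_rot: [0.024, 3.134, -0.009]
ft_force: [1.7, -2.6, 0.6]
finger_gap: 0.0364
finger_force: 0.0
```

```bash
python3 - <<'E'
from h import *
im,T=snap("wrist","w1"); print(T); print(ctrl.observe()["clock"],ctrl.observe()["finger_gap"])
E
```

```text
[[-0.9999  0.0155  0.0072  0.4263]
 [ 0.0155  0.9999 -0.0058  0.3519]
 [-0.0073 -0.0057 -1.      0.2855]
 [ 0.      0.      0.      1.    ]]
1.2 0.03599065404840662
```

apply_moves:
  offset:
    - [0, -40, 0]
    - [0, -40, 0]
    - [0, -40, 0]
    - [0, -40, 0]
    - [0, -40, 0]
    - [0, -40, 0]
    - [0, -40, 0]
    - [0, -40, 0]
    - [0, -40, 0]
    - [0, -40, 0]
    - [0, -40, 0]
    - [0, -40, 0]
  angular:
    - [0, 0, 0]
    - [0, 0, 0]
    - [0, 0, 0]
    - [0, 0, 0]
    - [0, 0, 0]
    - [0, 0, 0]
    - [0, 0, 0]
    - [0, 0, 0]
    - [0, 0, 0]
    - [0, 0, 0]
    - [0, 0, 0]
    - [0, 0, 0]
  fingers: [-0.4, -0.4, -0.4, -0.4, -0.4, -0.4, -0.4, -0.4, -0.4, -0.4, -0.4, -0.4]

```text
clock: 2.2
tcp_pos: [0.4171, -0.1199, 0.2853]
tool_rot: [-0.005, 3.141, 0.002]
ft_force: [1.3, -0.3, 0.2]
finger_gap: 0.026
finger_force: 0.0
```

```bash
python3 - <<'E'
from h import *
im,T=snap("wrist","w2"); print(T); print(ctrl.observe()["clock"],ctrl.observe()["finger_gap"])
E
```

```text
[[-1.     -0.0034  0.0006  0.4171]
 [-0.0034  1.      0.0012 -0.1199]
 [-0.0006  0.0012 -1.      0.2853]
 [ 0.      0.      0.      1.    ]]
2.25 0.025234267339525447
```

View pics/w2.png

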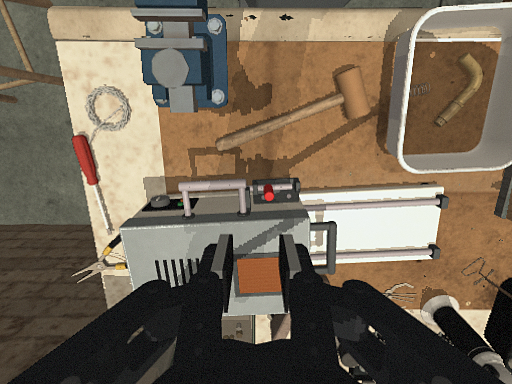

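View pics/w1.png

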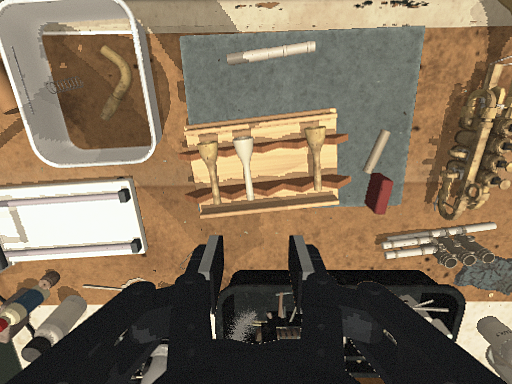

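w2 shows the red knob at (268,194), the hood bar from (181,186) to (247,184) and the carriage handle at x≈331 (rows 222-272). w1 shows mouthpieces at (209,170), (246,165) and (315,160), with their cups toward the robot. Next I'll take a second, lower wrist view for triangulation.

apply_moves:
  offset:
    - [22, -10, 15]
    - [22, -10, 15]
    - [22, -10, 15]
    - [20, -10, 15]
    - [0, 0, 0]
    - [0, 0, 0]
    - [0, 0, 0]
  angular:
    - [0, 0, 0]
    - [0, 0, 0]
    - [0, 0, 0]
    - [0, 0, 0]
    - [0, 0, 0]
    - [0, 0, 0]
    - [0, 0, 0]
  fingers: [-0.5, -0.5, -0.5, -0.5, -0.5, -0.5, -0.5]

```text
clock: 2.83
tcp_pos: [0.3326, -0.1585, 0.2257]
tool_rot: [-0.004, 3.14, 0.001]
ft_force: [0.3, 0.4, 0.7]
finger_gap: 0.0211
finger_force: 0.0
```

```bash
python3 - <<'E'
from h import *
im,T=snap("wrist","w3"); print(T); print(ctrl.observe()["finger_gap"])
for t in ("w2","w3"):
    f=np.load(f"pics/{t}.npz"); im=f["im"]; h=cv2.cvtColor(im,cv2.COLOR_RGB2HSV)
    m=(((h[...,0]<6)|(h[...,0]>174))&(h[...,1]>200)&(h[...,2]>100)).astype(np.uint8)
    n,l,s,c=cv2.connectedComponentsWithStats(m)
    for i in range(1,n):
        if s[i,4]>15: print(t,s[i],c[i])
E
```

```text
[[-1.     -0.0026  0.0016  0.3326]
 [-0.0026  1.      0.0003 -0.1585]
 [-0.0016  0.0003 -1.      0.2257]
 [ 0.      0.      0.      1.    ]]
0.021856864682139588
w2 [265 185   6   6  18] [267.5    186.9444]
```

View pics/w3.png

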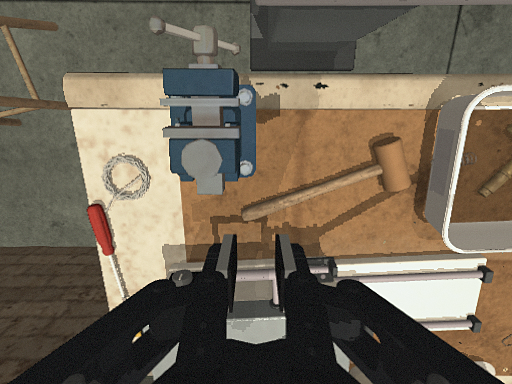

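w3 is blocked by the fingers: the knob and handle sit behind them at about (330,265). I'll take two views shifted sideways instead.

apply_moves:
  offset:
    - [0, 0, -20]
    - [0, 0, -20]
    - [-20, -20, -20]
    - [-20, -20, 0]
    - [-20, -20, 0]
    - [-20, -20, 0]
    - [-20, -20, 0]
    - [0, 0, 0]
    - [0, 0, 0]
    - [0, 0, 0]
  angular:
    - [0, 0, 0]
    - [0, 0, 0]
    - [0, 0, 0]
    - [0, 0, 0]
    - [0, 0, 0]
    - [0, 0, 0]
    - [0, 0, 0]
    - [0, 0, 0]
    - [0, 0, 0]
    - [0, 0, 0]
  fingers: [-0.5, -0.5, -0.5, -0.5, -0.5, -0.5, -0.5, -0.5, -0.5, -0.5]

```text
clock: 3.72
tcp_pos: [0.4323, -0.2585, 0.2852]
tool_rot: [0.004, -3.141, 0.0]
ft_force: [0.5, 0.3, 0.5]
finger_gap: 0.0217
finger_force: 0.0
```

```bash
python3 - <<'E'
from h import *
im,T=snap("wrist","w4"); print(T[:3,3])
E
```

```text
[ 0.4323 -0.2585  0.2852]
```

apply_moves:
  offset:
    - [0, 30, 0]
    - [0, 30, 0]
    - [0, 30, 0]
    - [0, 30, 0]
    - [0, 30, 0]
    - [0, 30, 0]
    - [0, 30, 0]
    - [0, 30, 0]
    - [0, 0, 0]
    - [0, 0, 0]
    - [0, 0, 0]
  angular:
    - [0, 0, 0]
    - [0, 0, 0]
    - [0, 0, 0]
    - [0, 0, 0]
    - [0, 0, 0]
    - [0, 0, 0]
    - [0, 0, 0]
    - [0, 0, 0]
    - [0, 0, 0]
    - [0, 0, 0]
    - [0, 0, 0]
  fingers: [-0.5, -0.5, -0.5, -0.5, -0.5, -0.5, -0.5, -0.5, -0.5, -0.5, -0.5]

```text
clock: 4.68
tcp_pos: [0.431, -0.0195, 0.2859]
tool_rot: [-0.003, 3.14, 0.0]
ft_force: [-0.1, -0.4, 1.0]
finger_gap: 0.0214
finger_force: 0.0
```

```bash
python3 - <<'E'
from h import *
im,T=snap("wrist","w5"); print(T)
ims=[np.load(f"pics/{t}.npz")["im"] for t in ("w4","w2","w5")]
a=ims[0][150:290,230:490]; b=ims[1][150:290,110:370]; c=ims[2][150:290,0:260]
cv2.imwrite("pics/c245.png",cv2.resize(np.vstack([a,c])[:,:,::-1],None,fx=2.1,fy=2.1,interpolation=cv2.INTER_CUBIC))
E
```

```text
[[-1.     -0.002   0.0012  0.431 ]
 [-0.002   1.      0.0003 -0.0195]
 [-0.0012  0.0003 -1.      0.2859]
 [ 0.      0.      0.      1.    ]]
```

View pics/c245.png

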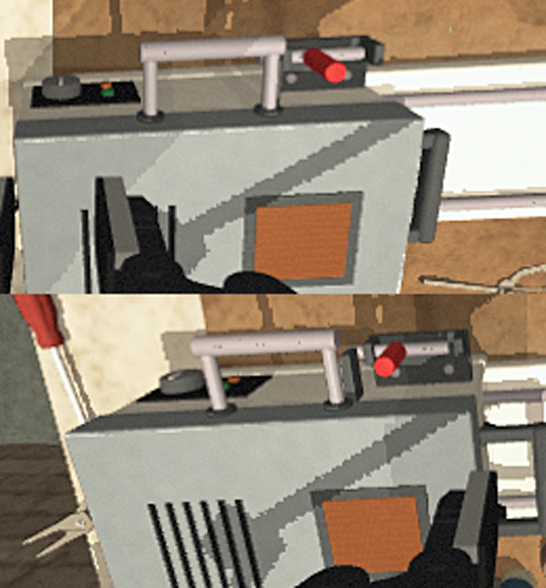

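The crops show the knob top at w4 (390,184) and w5 (184,184). The bar ends are at w4 (298,174)/(365,172) and w5 (94,174)/(160,172). I'll triangulate these.

```bash
cat > t.py <<'E'
from h import *
W={t:np.load(f"pics/{t}.npz")["T"] for t in ("w2","w4","w5")}
def t2(*ob):
    L=[]
    for t,p in ob:
        o,d=ray("wrist" if t in W else t,[p],W.get(t)); L.append((o,d[0]))
    P=tri(L); e=[np.linalg.norm(proj("wrist" if t in W else t,P,W.get(t))[0]-p) for t,p in ob]
    return P,np.array(e)
E
python3 - <<'E'
from t import *
print("knob",t2(("w4",(390,184.3)),("w5",(184.3,184.3)),("w2",(267.5,187)) ))
print("barR",t2(("w4",(298.1,173.8)),("w5",(93.8,173.8)),("w2",(181,186))))
print("barL",t2(("w4",(365.2,172.4)),("w5",(159.5,172.4)),("w2",(247,184))))
print("hoodL",t2(("w4",(431.9,208.1)),("w5",(227.6,207.1))))
print("hoodR",t2(("w4",(239.5,215.2)),("w5",(32.4,216.2))))
print("knob",t2(("w4",(390,184.3)),("w5",(184.3,184.3)),("top",(359.6,208.6)) ))
E
```

```text
knob (array([ 0.4447, -0.104 ,  0.1081]), array([3.1225, 3.2614, 6.2341]))
barR (array([ 0.4377, -0.2089,  0.1029]), array([0.2734, 0.2458, 0.4677]))
barL (array([ 0.435 , -0.1311,  0.1046]), array([0.4033, 0.5596, 0.8455]))
hoodL (array([ 0.4747, -0.0527,  0.1149]), array([0.3579, 0.3555]))
hoodR (array([ 0.4829, -0.2774,  0.1216]), array([0.4776, 0.4804]))
knob (array([ 0.4473, -0.104 ,  0.1113]), array([0.0144, 1.4455, 0.6439]))
```

apply_moves:
  offset:
    - [0, 0, 0]
    - [-7, -38, 0]
    - [-7, -38, 0]
    - [0, 0, 30]
    - [0, 0, 30]
    - [0, 0, 30]
    - [0, 0, 30]
    - [0, 0, 25]
    - [0, 0, 11]
    - [0, 0, 0]
    - [0, 0, 0]
  angular:
    - [0, 0, -1.9]
    - [0, 0, 0]
    - [0, 0, 0]
    - [0, 0, 0]
    - [0, 0, 0]
    - [0, 0, 0]
    - [0, 0, 0]
    - [0, 0, 0]
    - [0, 0, 0]
    - [0, 0, 0]
    - [0, 0, 0]
  fingers: [-0.18, -0.18, -0.18, -0.18, -0.18, -0.18, -0.18, -0.18, -0.18, -0.18, -0.18]

```text
clock: 5.65
tcp_pos: [0.4476, -0.0961, 0.1294]
tool_rot: [0.05, -3.141, 0.001]
ft_force: [-0.1, -0.0, 0.3]
finger_gap: 0.0349
finger_force: 0.0
```

```bash
python3 - <<'E'
from h import *
im,T=snap("wrist","w6"); print(T); print(ctrl.observe()["finger_gap"])
crop(im,150,170,370,384,2.5,"c6")
E
```

```text
[[-0.9995 -0.0318 -0.0006  0.4476]
 [-0.0318  0.9995 -0.0006 -0.0961]
 [ 0.0006 -0.0006 -1.      0.1294]
 [ 0.      0.      0.      1.    ]]
0.03525377590062057
```

View pics/c6.png

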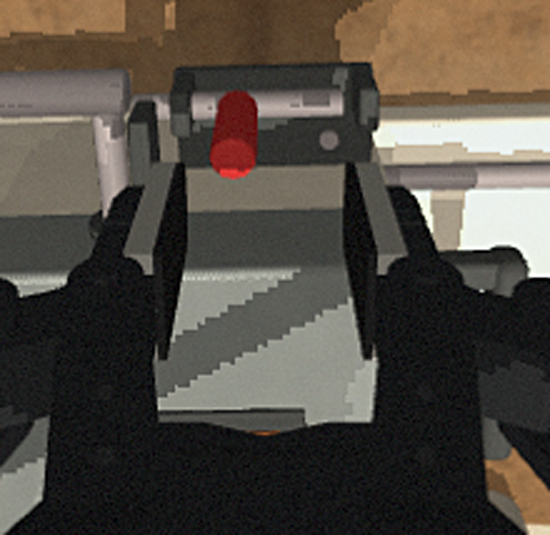

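c6 shows the right-hand finger standing between the knob (crop x 213–255) and the bar end (130), with a clear space on each side.

```bash
python3 - <<'E'
from h import *
T=np.load("pics/w6.npz")["T"]
px=[150+234/2.5,170+158/2.5]
print(px,plane("wrist",[px],0.110,T), plane("wrist",[(150+130/2.5,170+100/2.5)],0.103,T), plane("wrist",[(150+145/2.5,170+115/2.5)],0.09,T))
E
```

```text
[243.6, 233.2] [[ 0.4482 -0.104   0.11  ]] [[ 0.4363 -0.1309  0.103 ]] [[ 0.446  -0.1294  0.09  ]]
```

apply_moves:
  offset:
    - [0, 0, 20]
    - [0, 0, 19]
    - [0, 0, 0]
    - [0, 8, 0]
    - [0, 8, 0]
    - [0, 8, 0]
    - [0, 6, 0]
    - [0, 2, 0]
    - [0, 1, 0]
    - [0, 0, 0]
    - [0, 0, 0]
  angular:
    - [0, 0, 0]
    - [0, 0, 0]
    - [0, 0, 0]
    - [0, 0, 0]
    - [0, 0, 0]
    - [0, 0, 0]
    - [0, 0, 0]
    - [0, 0, 0]
    - [0, 0, 0]
    - [0, 0, 0]
    - [0, 0, 0]
  fingers: [-0.18, -0.18, -0.18, -0.18, -0.18, -0.18, -0.18, -0.18, -0.18, -0.18, -0.18]

```text
clock: 6.62
tcp_pos: [0.4482, -0.0684, 0.0917]
tool_rot: [-0.049, 3.137, -0.015]
ft_force: [0.9, -13.5, -2.1]
finger_gap: 0.0353
finger_force: 6.6
```

```bash
python3 - <<'E'
from h import *
im,T=snap("wrist","w7"); print(T[:3,3],ctrl.observe()["ft_force"])
h=cv2.cvtColor(im,cv2.COLOR_RGB2HSV)
m=(((h[...,0]<6)|(h[...,0]>174))&(h[...,1]>150)&(h[...,2]>80)).astype(np.uint8)
n,l,s,c=cv2.connectedComponentsWithStats(m)
for i in range(1,n):
    if s[i,4]>15: print(s[i],c[i],plane("wrist",[c[i]],.1,T))
E
```

```text
[ 0.4482 -0.0684  0.0917] [ -0.066  -13.195   -1.7922]
[221 226  25  48 927] [233.2956 250.219 ] [[ 0.4448 -0.0806  0.1   ]]
```

The bolt is against its stop: the knob moved about 25 mm and the force rose to 13 N. I'll back off, lift and go above the hood bar.

apply_moves:
  offset:
    - [0, -7, 0]
    - [0, 0, -20]
    - [0, 0, -25]
    - [0, 0, -25]
    - [5, -33, 0]
    - [5, -33, 0]
    - [5, -33, 0]
    - [0, 0, 0]
    - [0, 0, 0]
  angular:
    - [0, 0, 0]
    - [0, 0, 0]
    - [0, 0, 0]
    - [0, 0, 0]
    - [0, 0, 0]
    - [0, 0, 0]
    - [0, 0, 0]
    - [0, 0, 0]
    - [0, 0, 0]
  fingers: [-0.18, -0.18, -0.18, -0.18, -0.18, -0.18, -0.18, -0.18, -0.25, -0.25]

```text
invalid input
```

```bash
python3 - <<'E'
from h import *
s=ctrl.observe(); print(s["qpos"],s["tcp_pos"],s["tool_rot"])
im,T=snap("wrist","w8")
h=cv2.cvtColor(im,cv2.COLOR_RGB2HSV)
m=(((h[...,0]<6)|(h[...,0]>174))&(h[...,1]>150)&(h[...,2]>80)).astype(np.uint8)
n,l,s,c=cv2.connectedComponentsWithStats(m)
for i in range(1,n):
    if s[i,4]>15: print(s[i],c[i],plane("wrist",[c[i]],.1,T))
E
```

```text
[-0.406   0.2803  0.6106  1.9845 -0.1887  0.928   1.901 ] [ 0.4481 -0.0684  0.0917] [-0.0489  3.1371 -0.015 ]
[221 226  25  48 926] [233.27   250.2516] [[ 0.4448 -0.0807  0.1   ]]
```

apply_moves:
  offset:
    - [0, -7, 0]
    - [0, 0, -20]
    - [0, 0, -25]
    - [0, 0, -25]
    - [5, -33, 0]
    - [5, -33, 0]
    - [5, -33, 0]
    - [0, 0, 0]
    - [0, 0, 0]
  angular:
    - [0, 0, 0]
    - [0, 0, 0]
    - [0, 0, 0]
    - [0, 0, 0]
    - [0, 0, 7.0]
    - [0, 0, 7.0]
    - [0, 0, 7.0]
    - [0, 0, 7.0]
    - [0, 0, 7.0]
  fingers: [-0.18, -0.18, -0.18, -0.18, -0.18, -0.18, -0.18, -0.25, -0.25]

```text
clock: 7.47
tcp_pos: [0.4238, -0.1671, 0.1616]
tool_rot: [0.908, 3.005, 0.002]
ft_force: [0.7, 0.1, 0.1]
finger_gap: 0.0322
finger_force: 0.0
```

apply_moves:
  offset:
    - [0, 0, 0]
    - [0, 0, 0]
    - [0, 0, 0]
    - [0, 0, 0]
    - [0, 0, 0]
    - [0, 0, 0]
    - [0, 0, 0]
    - [0, 0, 0]
    - [0, 0, 0]
    - [0, 0, 0]
  angular:
    - [0, 0, 7.0]
    - [0, 0, 7.0]
    - [0, 0, 7.0]
    - [0, 0, 7.0]
    - [0, 0, 7.0]
    - [0, 0, 7.0]
    - [0, 0, 7.0]
    - [0, 0, 6]
    - [0, 0, 0]
    - [0, 0, 0]
  fingers: [-0.27, -0.27, -0.27, -0.27, -0.27, -0.27, -0.27, -0.27, -0.27, -0.27]

```text
clock: 8.3
tcp_pos: [0.4245, -0.1646, 0.1608]
tool_rot: [2.178, 2.263, 0.003]
ft_force: [0.1, -0.1, 0.0]
finger_gap: 0.0312
finger_force: 0.0
```

```bash
cat > tgt.py <<'E'
from h import *
import sys
psi=np.radians(2.05); U=np.array([[np.cos(psi),-np.sin(psi),0],[np.sin(psi),np.cos(psi),0],[0,0,1]])
def delta(P):
    s=ctrl.observe(); Rm=R.from_rotvec(s["tool_rot"]).as_matrix()
    print("tcp",s["tcp_pos"],"gap",s["finger_gap"],"F",s["ft_force"],"t",s["clock"])
    xa=Rm[:2,0]; print("tool x angle",np.degrees(np.arctan2(xa[1],xa[0])),"tilt",np.degrees(Rm[:2,2]))
    print("tool mm",1000*Rm.T@(np.array(P)-s["tcp_pos"]))
E
python3 - <<'E'
from tgt import *
delta([.4363,-.170,.0803]); print(ctrl.observe()["qpos"])
im,T=snap("wrist","w8")
h=cv2.cvtColor(im,cv2.COLOR_RGB2HSV)
m=(((h[...,0]<6)|(h[...,0]>174))&(h[...,1]>150)&(h[...,2]>80)).astype(np.uint8)
n,l,s,c=cv2.connectedComponentsWithStats(m)
for i in range(1,n):
    if s[i,4]>15: print(s[i],c[i],plane("wrist",[c[i]],.1,T))
E
```

```text
tcp [ 0.4245 -0.1646  0.1608] gap 0.03121249265319289 F [ 0.0723 -0.1243  0.0255] t 8.3
tool x angle 92.20969210640658 tilt [0.0872 0.0466]
tool mm [-5.9094 11.4739 80.5572]
[-0.4794  0.2451  0.9648  1.8936 -0.2255  1.1157  0.6099]
[282  83  22  20 329] [292.8906  92.6353] [[ 0.4463 -0.0809  0.1   ]]
[223 324  58  17 767] [250.7132 331.8644] [[ 0.425  -0.2838  0.1   ]]
```

View pics/w8.png

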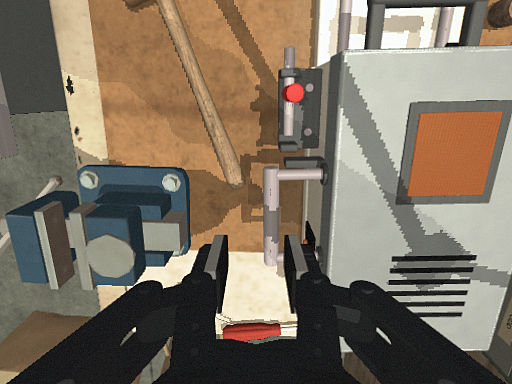

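The bolt knob now reads at y≈-0.081, so it is open. The bar at (270,215) lies between the fingers once I shift +11 mm in tool y. I'll go down and grip.

apply_moves:
  offset:
    - [-6, 11.5, 0]
    - [0, 0, 20]
    - [0, 0, 25]
    - [0, 0, 25]
    - [0, 0, 10.5]
    - [0, 0, 0]
    - [0, 0, 0]
    - [0, 0, 0]
    - [0, 0, 0]
    - [0, 0, 0]
    - [0, 0, 0]
    - [0, 0, 0]
  angular:
    - [0, 0, 0]
    - [0, 0, 0]
    - [0, 0, 0]
    - [0, 0, 0]
    - [0, 0, 0]
    - [0, 0, 0]
    - [0, 0, 0]
    - [0, 0, 0]
    - [0, 0, 0]
    - [0, 0, 0]
    - [0, 0, 0]
    - [0, 0, 0]
  fingers: [-0.27, -0.27, -0.27, -0.27, -0.27, -0.27, -1, -1, -1, -1, -1, -1]
  force: 30

```text
clock: 9.35
tcp_pos: [0.4365, -0.1717, 0.0807]
tool_rot: [2.181, 2.258, 0.002]
ft_force: [0.4, -0.8, 0.5]
finger_gap: 0.0111
finger_force: 29.4
```

```bash
python3 - <<'E'
from tgt import *
delta([.4363,-.170,.0803])
r=.176
for z0 in (0,.012):
  a0=np.arcsin(z0/r); p=[]
  for a in np.arange(0,1.5,.1): p.append((r*(np.cos(a0)-np.cos(a0+a)),r*(np.sin(a0+a)-np.sin(a0))))
  print(np.round(1000*np.diff(p,axis=0),1).tolist())
E
```

```text
tcp [ 0.4365 -0.1717  0.0807] gap 0.011067106377955271 F [ 0.3999 -0.7778  0.4812] t 9.35
tool x angle 91.99203112134329 tilt [ 0.1569 -0.0489]
tool mm [ 1.717  -0.1896  0.3902]
[[0.9, 17.6], [2.6, 17.4], [4.4, 17.0], [6.0, 16.5], [7.7, 15.8], [9.2, 15.0], [10.6, 14.0], [12.0, 12.9], [13.2, 11.6], [14.3, 10.2], [15.3, 8.8], [16.1, 7.2], [16.7, 5.5], [17.2, 3.9]]
[[2.1, 17.5], [3.8, 17.2], [5.5, 16.7], [7.1, 16.1], [8.7, 15.3], [10.2, 14.3], [11.6, 13.2], [12.8, 12.0], [14.0, 10.7], [15.0, 9.2], [15.8, 7.7], [16.5, 6.1], [17.0, 4.4], [17.4, 2.7]]
```

apply_moves:
  offset:
    - [0, 0.7, -8.8]
    - [0, 0.8, -8.8]
    - [0, 1.5, -8.7]
    - [0, 1.7, -8.7]
    - [0, 2.4, -8.5]
    - [0, 2.5, -8.5]
    - [0, 0, 0]
  angular:
    - [0, 0, 0]
    - [0, 0, 0]
    - [0, 0, 0]
    - [0, 0, 0]
    - [0, 0, 0]
    - [0, 0, 0]
    - [0, 0, 0]
  fingers: [-1, -1, -1, -1, -1, -1, -1]

```text
clock: 9.93
tcp_pos: [0.4486, -0.171, 0.1344]
tool_rot: [2.177, 2.256, 0.006]
ft_force: [7.1, -0.6, -4.8]
finger_gap: 0.0112
finger_force: 30.3
```

apply_moves:
  offset:
    - [0, 4.5, -7.8]
    - [0, 4.4, -7.8]
    - [0, 4.2, -7.7]
    - [0, 4.5, -7.6]
    - [0, 4.9, -7.2]
    - [0, 5.3, -7.1]
    - [0, 5.6, -6.7]
    - [0, 6, -6.5]
    - [0, 6.2, -6.1]
    - [0, 6.6, -5.9]
    - [0, 6.8, -5.5]
    - [0, 0, 0]
  angular:
    - [0, 0, 0]
    - [0, 0, 0]
    - [0, 0, 0]
    - [0, 0, 0]
    - [0, 0, 0]
    - [0, 0, 0]
    - [0, 0, 0]
    - [0, 0, 0]
    - [0, 0, 0]
    - [0, 0, 0]
    - [0, 0, 0]
    - [0, 0, 0]
  fingers: [-1, -1, -1, -1, -1, -1, -1, -1, -1, -1, -1, -1]

```text
clock: 10.93
tcp_pos: [0.503, -0.1678, 0.2094]
tool_rot: [-2.179, -2.256, 0.001]
ft_force: [-7.4, 4.8, 8.6]
finger_gap: 0.0107
finger_force: 30.7
```

apply_moves:
  offset:
    - [0, 4.7, -5.5]
    - [0, 7.3, -4.9]
    - [0, 7.5, -4.6]
    - [0, 7.8, -4.2]
    - [0, 7.9, -3.7]
    - [0, 8.1, -3.4]
    - [0, 8.3, -3]
    - [0, 8.4, -2.6]
    - [0, 8.6, -2.1]
    - [0, 8.6, -1.7]
    - [0, 8.7, -1.3]
    - [0, 7, -0.7]
  angular:
    - [0, 0, 0]
    - [0, 0, 0]
    - [0, 0, 0]
    - [0, 0, 0]
    - [0, 0, 0]
    - [0, 0, 0]
    - [0, 0, 0]
    - [0, 0, 0]
    - [0, 0, 0]
    - [0, 0, 0]
    - [0, 0, 0]
    - [0, 0, 0]
  fingers: [-1, -1, -1, -1, -1, -1, -1, -1, -1, -1, -1, -1]

```text
clock: 11.93
tcp_pos: [0.5981, -0.1628, 0.2459]
tool_rot: [-2.178, -2.26, -0.005]
ft_force: [-1.4, 6.0, 2.7]
finger_gap: 0.0109
finger_force: 31.0
```

apply_moves:
  offset:
    - [0, 0, 0]
    - [0, 0, 0]
    - [0, 0, 0]
    - [0, 0, 0]
  angular:
    - [0, 0, 0]
    - [0, 0, 0]
    - [0, 0, 0]
    - [0, 0, 0]
  fingers: [-1, -1, -1, -1]

```text
clock: 12.27
tcp_pos: [0.5982, -0.1628, 0.2457]
tool_rot: [-2.178, -2.262, -0.006]
ft_force: [-0.3, 5.4, 1.1]
finger_gap: 0.0108
finger_force: 31.1
```

The hood is up at about 1.43 rad. I'll release it, retreat upward, and go to look at the carriage handle.

apply_moves:
  offset:
    - [0, 0, 0]
    - [0, 0, 0]
    - [0, 0, 0]
    - [0, 0, -20]
    - [0, 0, -35]
    - [0, 0, -35]
    - [33, -12, 0]
    - [33, -12, 0]
    - [33, -12, 0]
    - [33, -12, 0]
    - [33, -12, 0]
    - [32, -11, 0]
  angular:
    - [0, 0, 0]
    - [0, 0, 0]
    - [0, 0, 0]
    - [0, 0, 0]
    - [0, 0, 0]
    - [0, 0, 0]
    - [0, 0, 0]
    - [0, 0, 0]
    - [0, 0, 0]
    - [0, 0, 0]
    - [0, 0, 0]
    - [0, 0, 0]
  fingers: [-0.27, -0.27, -0.27, -0.27, -0.27, -0.27, -0.27, -0.27, -0.27, -0.27, -0.27, -0.27]

```text
clock: 13.27
tcp_pos: [0.5183, 0.0288, 0.3356]
tool_rot: [2.185, 2.256, 0.0]
ft_force: [1.4, 0.7, -0.3]
finger_gap: 0.0311
finger_force: 0.0
```

apply_moves:
  offset:
    - [0, 0, 4]
    - [0, 0, 4]
    - [0, 0, 4]
    - [0, 0, 4]
    - [0, 0, 4]
    - [0, 0, 4]
    - [0, 0, 4]
    - [0, 0, 4]
    - [0, 0, 4]
    - [0, 0, 4]
    - [0, 0, 4]
    - [0, 0, 4]
  angular:
    - [0, 0, -7.1]
    - [0, 0, -7.1]
    - [0, 0, -7.1]
    - [0, 0, -7.1]
    - [0, 0, -7.1]
    - [0, 0, -7.1]
    - [0, 0, -7.1]
    - [0, 0, -7.1]
    - [0, 0, -7.1]
    - [0, 0, -7.1]
    - [0, 0, -7.1]
    - [0, 0, -7.1]
  fingers: [-0.27, -0.27, -0.27, -0.27, -0.27, -0.27, -0.27, -0.27, -0.27, -0.27, -0.27, -0.27]

```text
clock: 14.27
tcp_pos: [0.5193, 0.0271, 0.2874]
tool_rot: [0.072, 3.14, -0.002]
ft_force: [-0.6, -0.3, -0.4]
finger_gap: 0.0311
finger_force: 0.0
```

apply_moves:
  offset:
    - [0, 0, 0]
    - [0, 0, 0]
    - [0, 0, 0]
  angular:
    - [0, 0, -4.9]
    - [0, 0, 0]
    - [0, 0, 0]
  fingers: [-0.27, -0.27, -0.27]

```text
clock: 14.52
tcp_pos: [0.5192, 0.0275, 0.2876]
tool_rot: [-0.05, 3.141, -0.001]
ft_force: [0.3, -0.1, 0.7]
finger_gap: 0.0313
finger_force: 0.0
```

```bash
python3 - <<'E'
from tgt import *
delta([.53,-.04,.08]); print(ctrl.observe()["qpos"])
im,T=snap("wrist","w9")
E
```

```text
tcp [0.5192 0.0275 0.2876] gap 0.03132473851842799 F [ 0.2827 -0.1089  0.6541] t 14.5167
tool x angle -178.18918274826586 tilt [ 0.0379 -0.035 ]
tool mm [ -8.4864 -67.6361 207.6294]
[-0.593   0.2502  0.6443  1.505  -0.1501  1.4358  1.6588]
```

View pics/w9.png

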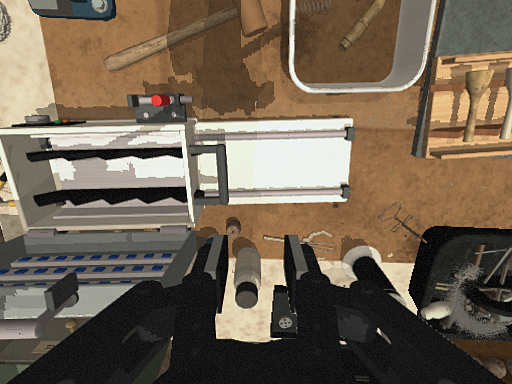

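w9 shows the hood up and the carriage inside with its two black combs. The pull bar is at (222,147)–(222,203), with the rails to its left on the robot's side.

```bash
python3 - <<'E'
from t import *
W["w9"]=np.load("pics/w9.npz")["T"]
print(t2(("w9",(222.5,147)),("w2",(331,224)),("w4",(438,214.3))))
print(t2(("w9",(222.5,204)),("w2",(331,272)),("w4",(432.9,264.3))))
T=W["w9"]
for z in (.04,.06,.08): print(z,plane("wrist",[(222.5,147),(222.5,204),(216,175),(229,175),(193,175),(347,130),(347,193)],z,T)[:,:2].tolist())
# comb refs
print(plane("wrist",[(30,155),(190,151),(30,195),(190,195)],.06,T)[:,:2])
E
```

```text
(array([ 0.5006, -0.0159,  0.0729]), array([0.6562, 1.091 , 0.6447]))
(array([ 0.5716, -0.0137,  0.0823]), array([1.0942, 0.9035, 0.2745]))
0.04 [[0.5060973272243803, -0.01873245109351413], [0.5894351451127486, -0.019056342027447132], [0.5459718837595752, -0.02804088902683787], [0.5453640400365298, -0.009739834018699697], [0.5470491932722361, -0.06040344671347268], [0.4778451594343486, 0.14787488456981723], [0.5665593413042748, 0.15985890116549584]]
0.06 [[0.502591738927208, -0.01651600891938014], [0.5816546548304884, -0.01682328552345059], [0.5404208876846861, -0.02534696063087196], [0.5398442239517595, -0.007984677699635172], [0.5414429354603479, -0.056049446508542045], [0.4757887961256493, 0.1415450263007189], [0.5599522897031464, 0.1529143100220281]]
0.08 [[0.4990861506300356, -0.014299566745246142], [0.5738741645482281, -0.014590229019454046], [0.5348698916097971, -0.022653032234906056], [0.5343244078669891, -0.006229521380570639], [0.5358366776484598, -0.05169544630361142], [0.47373243281695, 0.1352151680316206], [0.5533452381020179, 0.14596971887856033]]
[[ 0.5216 -0.2663]
 [ 0.5092 -0.0588]
 [ 0.5771 -0.2782]
 [ 0.5699 -0.0612]]
```

apply_moves:
  offset:
    - [-10, -22, 20]
    - [-10, -22, 20]
    - [0, 0, 35]
    - [0, 0, 35]
    - [0, 0, 35]
    - [0, 0, 35]
    - [0, 0, 30]
    - [0, 0, 18]
    - [0, 0, 12]
    - [0, 0, 0]
  angular:
    - [0, 0, -0.2]
    - [0, 0, 0]
    - [0, 0, 0]
    - [0, 0, 0]
    - [0, 0, 0]
    - [0, 0, 0]
    - [0, 0, 0]
    - [0, 0, 0]
    - [0, 0, 0]
    - [0, 0, 0]
  fingers: [-0.27, -0.27, -0.27, -0.27, -0.27, -0.27, -0.27, -0.27, -0.27, -0.27]

```text
clock: 15.4
tcp_pos: [0.5399, -0.0154, 0.047]
tool_rot: [0.058, -3.139, 0.001]
ft_force: [0.5, -0.3, 0.6]
finger_gap: 0.0313
finger_force: 0.0
```

apply_moves:
  offset:
    - [0, 0, 0]
    - [0, 0, 0]
    - [0, 0, 0]
    - [0, 0, 0]
    - [0, 0, 0]
  angular:
    - [0, 0, 0]
    - [0, 0, 0]
    - [0, 0, 0]
    - [0, 0, 0]
    - [0, 0, 0]
  fingers: [-1, -1, -1, -1, -1]
  force: 40

```text
clock: 15.82
tcp_pos: [0.5417, -0.015, 0.0482]
tool_rot: [-0.063, 3.139, -0.001]
ft_force: [0.5, -1.4, 2.0]
finger_gap: 0.0116
finger_force: 39.1
```

apply_moves:
  offset:
    - [0, 8, 0]
    - [0, 20, 0]
    - [0, 22, 0]
    - [0, 22, 0]
    - [0, 22, 0]
    - [0, 22, 0]
    - [0, 22, 0]
    - [0, 22, 0]
    - [0, 22, 0]
    - [0, 20, 0]
    - [0, 14, 0]
    - [0, 6, 0]
  angular:
    - [0, 0, 0]
    - [0, 0, 0]
    - [0, 0, 0]
    - [0, 0, 0]
    - [0, 0, 0]
    - [0, 0, 0]
    - [0, 0, 0]
    - [0, 0, 0]
    - [0, 0, 0]
    - [0, 0, 0]
    - [0, 0, 0]
    - [0, 0, 0]
  fingers: [-1, -1, -1, -1, -1, -1, -1, -1, -1, -1, -1, -1]

```text
clock: 16.82
tcp_pos: [0.5287, 0.2017, 0.0481]
tool_rot: [0.063, -3.133, 0.017]
ft_force: [-8.2, -18.5, 15.2]
finger_gap: 0.0113
finger_force: 43.5
```

```bash
python3 - <<'E'
from tgt import *
delta([.54,-.016,.048])
E
```

```text
tcp [0.5287 0.2017 0.0481] gap 0.011274055049674677 F [ -8.1753 -18.5412  15.193 ] t 16.8167
tool x angle -177.70393540920458 tilt [-0.4377 -0.6128]
tool mm [  -2.5256 -218.0073    2.337 ]
```

The carriage is at its left stop after 217 mm of travel. I'll release, lift and look at the cradles.

apply_moves:
  offset:
    - [0, -4, 0]
    - [0, 0, 0]
    - [0, 0, 0]
    - [0, 0, -30]
    - [0, 0, -40]
    - [0, 0, -40]
    - [0, 0, -40]
    - [0, -33, -40]
    - [0, -33, -40]
    - [0, -33, -10]
    - [0, 0, 0]
    - [0, 0, 0]
  angular:
    - [0, 0, 0]
    - [0, 0, 0]
    - [0, 0, 0]
    - [0, 0, 0]
    - [0, 0, 0]
    - [0, 0, 0]
    - [0, 0, 0]
    - [0, 0, 0]
    - [0, 0, 0]
    - [0, 0, 0]
    - [0, 0, 0]
    - [0, 0, 0]
  fingers: [-0.27, -0.27, -0.27, -0.27, -0.27, -0.27, -0.27, -0.27, -0.27, -0.27, -0.27, -0.27]

```text
clock: 17.82
tcp_pos: [0.5363, 0.1153, 0.2732]
tool_rot: [-0.054, 3.138, 0.003]
ft_force: [-0.7, 0.9, -1.2]
finger_gap: 0.0315
finger_force: 0.0
```

```bash
python3 - <<'E'
from tgt import *
delta([.54,-.016,.048])
im,T=snap("wrist","w10"); crop(im,60,90,460,310,2,"c10")
E
```

```text
tcp [0.5363 0.1153 0.2732] gap 0.03148445129790636 F [-0.7203  0.923  -1.1818] t 17.8167
tool x angle -178.0401468330079 tilt [0.1732 0.0951]
tool mm [   1.5169 -131.6542  225.025 ]
```

View pics/c10.png

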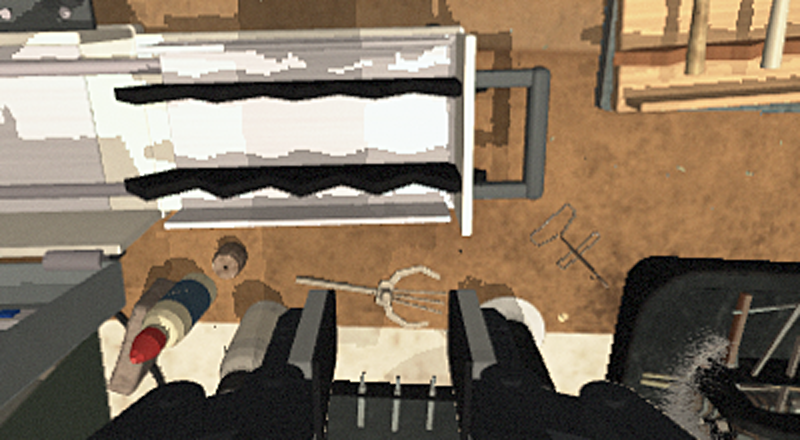

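c10 shows the carriage out: front comb band at crop y≈80–100 and back comb at 165–198, both with a zigzag edge. The end shield is at crop x≈468 and the bar at x≈540. I'll extract the notch positions numerically.

```bash
python3 - <<'E'
from h import *
f=np.load("pics/w10.npz"); im=f["im"]; T=f["T"]
g=im.max(2); 
for nm,(r0,r1) in {"front":(126,146),"back":(166,194)}.items():
    low=[];top=[]
    for c in range(115,295):
        col=g[r0:r1,c]; d=np.where(col<60)[0]
        if len(d)<2: low.append(0);top.append(0);continue
        k=d[-1]
        # subpixel
        a=float(col[k]); b=float(col[min(k+1,len(col)-1)]); low.append(r0+k+ (60-a)/max(b-a,1)); top.append(r0+d[0])
    print(nm); print("low",np.round(low,1).tolist()); print("top",top)
E
```

```text
front
low [0.0, 0.0, 135.4, 139.3, 139.4, 139.6, 140.1, 140.3, 140.3, 140.3, 141.1, 141.1, 141.4, 141.3, 141.3, 141.3, 141.2, 141.2, 141.0, 140.5, 140.5, 140.5, 140.3, 140.3, 140.3, 140.3, 140.0, 139.5, 139.6, 139.5, 139.3, 139.3, 139.3, 139.1, 139.1, 138.5, 138.6, 138.3, 138.3, 138.3, 138.3, 138.4, 138.6, 139.1, 139.1, 139.3, 139.4, 139.4, 139.6, 140.1, 140.3, 140.4, 140.4, 140.6, 140.4, 140.3, 140.3, 140.1, 139.5, 139.5, 139.6, 139.4, 139.3, 139.3, 139.1, 139.1, 138.6, 138.7, 138.4, 138.3, 138.3, 138.1, 138.1, 137.6, 137.6, 137.4, 137.3, 137.4, 137.4, 137.6, 138.1, 138.1, 138.3, 138.3, 138.4, 138.4, 138.6, 139.1, 139.1, 139.3, 139.4, 139.4, 139.4, 139.4, 139.3, 139.3, 139.1, 138.6, 138.6, 138.6, 138.4, 138.3, 138.3, 138.2, 137.6, 137.6, 137.4, 137.4, 137.3, 137.1, 137.2, 136.6, 136.6, 136.4, 136.4, 136.4, 136.6, 136.6, 137.1, 137.1, 137.3, 137.3, 137.4, 137.4, 137.6, 138.1, 138.1, 138.1, 138.3, 138.3, 138.4, 138.4, 138.6, 138.4, 138.3, 138.3, 138.1, 137.5, 137.6, 137.4, 137.3, 137.3, 136.6, 136.6, 136.6, 136.4, 136.3, 136.1, 135.6, 135.6, 135.6, 135.4, 135.4, 135.6, 135.6, 136.1, 1
[... 5912 characters left out ...]
p.int64(172), np.int64(172), np.int64(172), np.int64(172), np.int64(172), np.int64(172), np.int64(172), np.int64(172), np.int64(172), np.int64(172), np.int64(172), np.int64(172), np.int64(172), np.int64(172), np.int64(172), np.int64(172), np.int64(172), np.int64(172), np.int64(172), np.int64(172), np.int64(172), np.int64(172), np.int64(172), np.int64(172), np.int64(172), np.int64(172), np.int64(172), np.int64(172), np.int64(171), np.int64(171), np.int64(171), np.int64(171), np.int64(171), np.int64(171), np.int64(171), np.int64(171), np.int64(171), np.int64(171), np.int64(171), np.int64(172), np.int64(172), np.int64(172), np.int64(172), np.int64(174), np.int64(176), np.int64(178), 0, 0, 0, 0]
```

```bash
python3 - <<'E'
from tgt import *
f=np.load("pics/w10.npz"); T=f["T"]
sets={"fv":([153.5,191,229,266.5],[138.3,137.3,136.4,135.4]),"fp":([168,207,247],[140.5,139.4,138.5]),
"bv":([158.5,195,230,266],[183.4,182.5,181.7,180.7]),"bp":([133,171,210,249],[189.4,188.5,187.6,186.6])}
for k,(c,r) in sets.items():
    px=np.c_[c,r]; best=None
    for z in np.arange(.03,.12,.001):
        P=plane("wrist",px,z,T); sp=np.linalg.norm(P[-1]-P[0])/(len(c)-1)
        if best is None or abs(sp-.046)<best[0]: best=(abs(sp-.046),z,P)
    P=best[2]; v=P[-1]-P[0]; print(k,"z",best[1],"yaw",np.degrees(np.arctan2(-v[0],v[1]))); print(P[:,:2].tolist(), "unit", (P@U).round(4)[:,:2].tolist())
E
```

```text
fv z 0.06300000000000003 yaw 3.5136045487483245
[[0.5095959835271785, -0.010385164931743338], [0.5067220793608227, 0.03529484356934026], [0.5039710117740486, 0.0815802409323994], [0.5011473941817368, 0.1272118676134708]] unit [[0.5089, -0.0286], [0.5077, 0.0171], [0.5066, 0.0635], [0.5054, 0.1092]]
fp z 0.08000000000000004 yaw 3.497629208772546
[[0.5088756328553089, 0.01212659003639023], [0.5059614662394938, 0.05747767943508537], [0.5032622691989536, 0.10396663901906927]] unit [[0.509, -0.0061], [0.5077, 0.0393], [0.5067, 0.0859]]
bv z 0.06300000000000003 yaw 3.514029435530355
[[0.5670895495926038, -0.008524668943077518], [0.564232605851748, 0.03829284432841801], [0.5615817821368694, 0.08318663079330207], [0.558625026826078, 0.129315151220244]] unit [[0.5664, -0.0288], [0.5652, 0.0181], [0.5642, 0.063], [0.5629, 0.1092]]
bp z 0.09100000000000005 yaw 3.4608812249818306
[[0.5666971367969316, -0.029730347187774314], [0.5639875911677479, 0.015393019466317714], [0.5612364938200077, 0.061737625246507846], [0.5583636809526433, 0.10806432780126361]] unit [[0.5653, -0.05], [0.5642, -0.0048], [0.5631, 0.0416], [0.5619, 0.088]]
```

The notch spacing fits 46 mm with the cradle axis at z≈0.076 and the carriage yawed 3.5°. The cradles are at (.526,.128), (.529,.082), (.5315,.037) and (.534,-.010). Next I'll view the rack from close by.

apply_moves:
  offset:
    - [9.7, 31, 0]
    - [9.7, 31, 0]
    - [9.7, 31, 0]
    - [9.7, 31, 0]
    - [9.7, 31, 0]
    - [9.7, 31, 0]
    - [9.7, 31, 0]
    - [9.7, 31, 0]
    - [0, 0, 10]
    - [0, 0, 0]
    - [0, 0, 0]
  angular:
    - [0, 0, 0]
    - [0, 0, 0]
    - [0, 0, 0]
    - [0, 0, 0]
    - [0, 0, 0]
    - [0, 0, 0]
    - [0, 0, 0]
    - [0, 0, 0]
    - [0, 0, 0]
    - [0, 0, 0]
    - [0, 0, 0]
  fingers: [-0.15, -0.15, -0.15, -0.15, -0.15, -0.15, -0.15, -0.15, -0.15, -0.15, -0.15]

```text
clock: 18.78
tcp_pos: [0.4465, 0.3628, 0.2598]
tool_rot: [0.066, -3.138, 0.004]
ft_force: [-0.5, -0.5, -0.3]
finger_gap: 0.0363
finger_force: 0.0
```

```bash
python3 - <<'E'
from tgt import *
delta([.45,.36,.27])
im,T=snap("wrist","w11"); crop(im,110,70,410,270,2.6,"c11")
E
```

```text
tcp [0.4465 0.3628 0.2598] gap 0.03629908261269016 F [-0.5081 -0.5239 -0.2518] t 18.7833
tool x angle -177.59466270743894 tilt [-0.167  -0.1514]
tool mm [ -3.304   -2.9739 -10.1753]
```

View pics/c11.png

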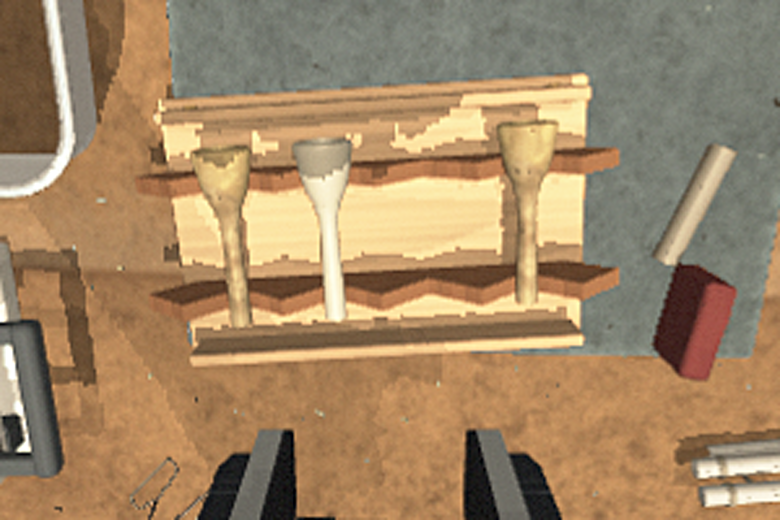

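c11 shows three mouthpieces with cup/shank ends at crop (221,155)/(240,325), (322,146)/(335,319) and (528,127)/(527,301). They are in notches 3, 2 and 0.

```bash
python3 - <<'E'
from h import *
T=np.load("pics/w11.npz")["T"]
cp=np.array([(221.5,155),(322.5,146),(528,127)])/2.6+[110,70]
sh=np.array([(240,325),(335,319),(527,301)])/2.6+[110,70]
for z in (.044,.047,.050,.054,.058):
    C=plane("wrist",cp,z,T); S=plane("wrist",sh,z,T)
    print(z,"len",np.linalg.norm(C-S,axis=1),"sp",np.linalg.norm(C[2]-C[0])/3,np.linalg.norm(S[2]-S[0])/3, np.linalg.norm(C[1]-C[0]))
    a=S-C; print("  ax yaw",np.degrees(np.arctan2(a[:,1],a[:,0])),"row yaw",np.degrees(np.arctan2(-(C[2]-C[0])[0],(C[2]-C[0])[1])),np.degrees(np.arctan2(-(S[2]-S[0])[0],(S[2]-S[0])[1])),"mid",((C+S)/2)[:,:2].tolist())
# plate corners of rack comb peaks back
E
```

```text
0.044 len [0.0852 0.0862 0.0852] sp 0.04824182632271596 0.048621544923313276 0.048076843525976555
  ax yaw [5.0033 5.3416 5.7712] row yaw 7.592461606667311 7.555558592179285 mid [[0.45000532545532645, 0.2894937668048209], [0.44418714406309473, 0.3374544150901865], [0.430854638741081, 0.43352120363409474]]
0.047 len [0.0845 0.0854 0.0845] sp 0.0478380585347139 0.04821459901891071 0.04767445658824439
  ax yaw [5.0033 5.3416 5.7712] row yaw 7.59246160666729 7.5555585921792545 mid [[0.44929888889476494, 0.2900777330880062], [0.4435294037151356, 0.33763696695054735], [0.43030848695833046, 0.4328997089301453]]
0.05 len [0.0838 0.0847 0.0838] sp 0.04743429074671182 0.04780765311450816 0.04727206965051218
  ax yaw [5.0033 5.3416 5.7712] row yaw 7.592461606667293 7.555558592179291 mid [[0.4485924523342035, 0.29066169937119146], [0.4428716633671764, 0.33781951881090827], [0.4297623351755799, 0.43227821422619583]]
0.054 len [0.0828 0.0838 0.0829] sp 0.04689593369604242 0.04726505857530472 0.04673555373353597
  ax yaw [5.0033 5.3416 5.7712] row yaw 7.592461606667279 7.5555585921792785 mid [[0.44765053692012147, 0.2914403210821052], [0.4419946762365642, 0.3380629212913895], [0.42903413279857916, 0.43144955462092993]]
0.058 len [0.0819 0.0828 0.0819] sp 0.04635757664537299 0.04672246403610129 0.046199037816559756
  ax yaw [5.0033 5.3416 5.7712] row yaw 7.592461606667312 7.555558592179286 mid [[0.4467086215060395, 0.29221894279301897], [0.441117689105952, 0.3383063237718707], [0.42830593042157844, 0.43062089501566403]]
```

apply_moves:
  offset:
    - [0, -24, 0]
    - [0, -24, 0]
    - [0, -24, 0]
    - [0, 0, 0]
    - [0, 0, 0]
    - [0, 0, 0]
  angular:
    - [0, 0, 0]
    - [0, 0, 0]
    - [0, 0, 0]
    - [0, 0, 0]
    - [0, 0, 0]
    - [0, 0, 0]
  fingers: [-0.15, -0.15, -0.15, -0.15, -0.15, -0.15]

```text
clock: 19.33
tcp_pos: [0.4513, 0.29, 0.2621]
tool_rot: [-0.06, 3.141, 0.003]
ft_force: [0.3, 1.4, -0.3]
finger_gap: 0.0362
finger_force: 0.0
```

```bash
python3 - <<'E'
from tgt import *
delta([.4462,.2926,.15])
im2,T2=snap("wrist","w12"); f=np.load("pics/w11.npz"); im1,T1=f["im"],f["T"]
g1=cv2.cvtColor(im1,cv2.COLOR_RGB2GRAY); g2=cv2.cvtColor(im2,cv2.COLOR_RGB2GRAY)
names=["c3","c2","c0","s3","s2","s0","lipF1","lipF2","lipB","feltcorner","platecorner"]
p=np.array([(221.5,155),(322.5,146),(528,127),(240,315),(335,310),(527,293),(163,108),(588,92),(582,335),(735,290),(170,40)])/2.6+[110,70]
ini=proj("wrist",plane("wrist",p,.05,T1),T2)
q,st,err=cv2.calcOpticalFlowPyrLK(g1,g2,p.astype(np.float32).reshape(-1,1,2),ini.astype(np.float32).reshape(-1,1,2).copy(),winSize=(17,17),maxLevel=1,flags=cv2.OPTFLOW_USE_INITIAL_FLOW)
q=q.reshape(-1,2)
for n,a,b,s,e in zip(names,p,q,st.ravel(),err.ravel()):
    o1,d1=ray("wrist",[a],T1); o2,d2=ray("wrist",[b],T2); P=tri([(o1,d1[0]),(o2,d2[0])])
    print(n,s,round(float(e),1),P,"res",np.linalg.norm(proj("wrist",P,T1)[0]-a).round(2))
E
```

```text
tcp [0.4513 0.29   0.2621] gap 0.03615942502168715 F [ 0.2564  1.4081 -0.3028] t 19.3333
tool x angle -177.82859325912278 tilt [0.0124 0.0932]
tool mm [  5.0486   2.5732 112.1448]
c3 1 28.1 [0.4075 0.2895 0.0622] res 1.8
c2 1 42.2 [0.399  0.335  0.0654] res 0.18
c0 1 14.7 [0.3873 0.4257 0.0624] res 0.0
s3 1 15.5 [0.4812 0.2965 0.0613] res 0.03
s2 1 10.7 [0.4759 0.3423 0.0639] res 0.09
s0 1 9.6 [0.4638 0.4334 0.0622] res 0.04
lipF1 1 22.8 [0.3886 0.2669 0.0721] res 2.75
lipF2 1 14.4 [0.3719 0.4583 0.0322] res 0.01
lipB 1 12.6 [0.4916 0.4691 0.0397] res 0.01
feltcorner 1 8.2 [0.4608 0.5369 0.0518] res 0.03
platecorner 1 35.1 [0.3702 0.3274 0.2866] res 19.86
```

The axis height comes out near z≈0.055. Before descending on the rightmost mouthpiece, I'll align to the rack's yaw of about 5.5°.

apply_moves:
  offset:
    - [4, 2.2, 0]
    - [0, 0, 30]
    - [0, 0, 40]
    - [0, 0, 40]
    - [0, 0, 35]
    - [0, 0, 0]
    - [0, 0, 0]
  angular:
    - [0, 0, -3.3]
    - [0, 0, 0]
    - [0, 0, 0]
    - [0, 0, 0]
    - [0, 0, 0]
    - [0, 0, 0]
    - [0, 0, 0]
  fingers: [-0.25, -0.25, -0.25, -0.25, -0.25, -0.25, -0.25]

```text
clock: 19.97
tcp_pos: [0.4455, 0.2923, 0.1153]
tool_rot: [0.154, -3.134, 0.004]
ft_force: [0.1, 0.4, 1.4]
finger_gap: 0.032
finger_force: 0.0
```

```bash
python3 - <<'E'
from tgt import *
delta([.4472,.2918,.037])
im,T=snap("wrist","w13"); crop(im,130,110,390,300,3,"c13")
print(proj("wrist",[[.4472,.2918,.056],[.4472-.0403,.2918-.0039,.056],[.4472+.0403,.2918+.0039,.056]],T))
E
```

```text
tcp [0.4455 0.2923 0.1153] gap 0.03198031911392852 F [0.1041 0.3669 1.3502] t 19.9667
tool x angle -174.3683047154175 tilt [-0.2031 -0.1568]
tool mm [-1.9713 -0.5134 78.3229]
[[255.385  211.1948]
 [255.5468 158.7186]
 [255.2407 257.9295]]
```

View pics/c13.png

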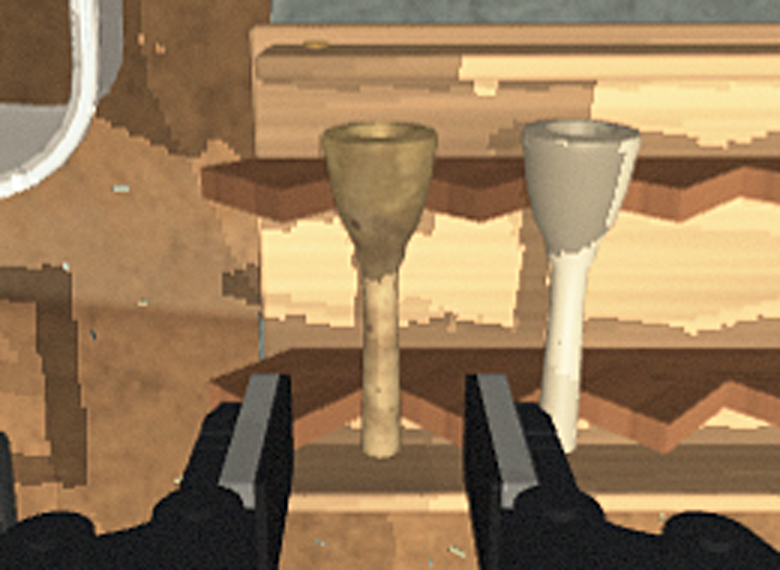

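c13 shows the mouthpiece at crop x≈380, centred between the fingers, with its ends where the estimate put them. I'll descend and grip.

apply_moves:
  offset:
    - [-2, 0, 26]
    - [0, 0, 30]
    - [0, 0, 20]
    - [0, 0, 0]
    - [0, 0, 0]
    - [0, 0, 0]
    - [0, 0, 0]
    - [0, 0, 0]
    - [0, 0, 0]
  angular:
    - [0, 0, 0]
    - [0, 0, 0]
    - [0, 0, 0]
    - [0, 0, 0]
    - [0, 0, 0]
    - [0, 0, 0]
    - [0, 0, 0]
    - [0, 0, 0]
    - [0, 0, 0]
  fingers: [-0.25, -0.25, -0.25, -0.25, -1, -1, -1, -1, -1]
  force: 40

```text
clock: 20.77
tcp_pos: [0.4512, 0.2935, 0.0429]
tool_rot: [-0.152, 3.133, 0.004]
ft_force: [1.4, -1.2, 5.0]
finger_gap: 0.0176
finger_force: 39.1
```

apply_moves:
  offset:
    - [0, 0, -15]
    - [0, 0, -35]
    - [0, 0, -35]
    - [0, 0, -35]
    - [-7.4, -33, 0]
    - [-7.4, -33, 0]
    - [-7.4, -33, 0]
    - [-7.4, -33, 0]
    - [-7.4, -33, 0]
    - [-7.4, -33, 0]
    - [-7.4, -33, 0]
    - [-7.4, -33, 0]
  angular:
    - [0, 0, 0]
    - [0, 0, 0]
    - [0, 0, 0]
    - [0, 0, 0]
    - [0, 0, 0]
    - [0, 0, 0]
    - [0, 0, 0]
    - [0, 0, 0]
    - [0, 0, 0]
    - [0, 0, 0]
    - [0, 0, 0]
    - [0, 0, 0]
  fingers: [-1, -1, -1, -1, -1, -1, -1, -1, -1, -1, -1, -1]

```text
clock: 21.77
tcp_pos: [0.5334, 0.0341, 0.1609]
tool_rot: [0.153, -3.138, -0.001]
ft_force: [0.4, 0.1, -0.9]
finger_gap: 0.0175
finger_force: 39.0
```

apply_moves:
  offset:
    - [0, 0, 0]
    - [0, 0, 20]
    - [0, 0, 15]
    - [0, 0, 0]
    - [0, 0, 0]
  angular:
    - [0, 0, 2.35]
    - [0, 0, 0]
    - [0, 0, 0]
    - [0, 0, 0]
    - [0, 0, 0]
  fingers: [-1, -1, -1, -1, -1]

```text
clock: 22.18
tcp_pos: [0.5325, 0.0356, 0.1252]
tool_rot: [0.088, -3.138, -0.0]
ft_force: [0.4, 0.3, -1.3]
finger_gap: 0.0173
finger_force: 39.1
```

```bash
python3 - <<'E'
from tgt import *
delta([.5355,.0366,.060])
im,T=snap("wrist","w14"); crop(im,130,90,390,280,3,"c14")
im,T=snap("side","s14")
E
```

```text
tcp [0.5325 0.0356 0.1252] gap 0.017302621953859974 F [ 0.3692  0.2755 -1.3082] t 22.1833
tool x angle -176.77583136252196 tilt [-0.1303  0.0022]
tool mm [-3.1967  0.8035 65.1782]
```

apply_moves:
  offset:
    - [-3, 1, 0]
    - [0, 0, 25]
    - [0, 0, 20]
    - [0, 0, 10]
    - [0, 0, 4]
    - [0, 0, 2]
    - [0, 0, 0]
    - [0, 0, 0]
  angular:
    - [0, 0, 0]
    - [0, 0, 0]
    - [0, 0, 0]
    - [0, 0, 0]
    - [0, 0, 0]
    - [0, 0, 0]
    - [0, 0, 0]
    - [0, 0, 0]
  fingers: [-1, -1, -1, -1, -1, -1, -1, -1]

```text
clock: 22.95
tcp_pos: [0.5374, 0.0365, 0.0658]
tool_rot: [-0.088, 3.138, 0.0]
ft_force: [0.6, -0.1, 0.1]
finger_gap: 0.0173
finger_force: 39.1
```

apply_moves:
  offset:
    - [2, 0, 2]
    - [0, 0, 2]
    - [0, 0, 0]
    - [0, 0, 0]
  angular:
    - [0, 0, 0]
    - [0, 0, 0]
    - [0, 0, 0]
    - [0, 0, 0]
  fingers: [-1, -1, -1, -1]

```text
clock: 23.28
tcp_pos: [0.5344, 0.0364, 0.0608]
tool_rot: [-0.088, 3.14, 0.0]
ft_force: [-0.1, -0.3, -1.8]
finger_gap: 0.017
finger_force: 39.1
```

apply_moves:
  offset:
    - [0, 0, 2]
    - [0, 0, 0]
    - [0, 0, 0]
  angular:
    - [0, 0, 0]
    - [0, 0, 0]
    - [0, 0, 0]
  fingers: [-1, -1, -1]

```text
clock: 23.53
tcp_pos: [0.5343, 0.0364, 0.0586]
tool_rot: [0.088, -3.14, 0.0]
ft_force: [-0.4, 0.0, -0.5]
finger_gap: 0.0171
finger_force: 39.1
```

apply_moves:
  offset:
    - [0, 0, 2]
    - [0, 0, 0]
    - [0, 0, 0]
  angular:
    - [0, 0, 0]
    - [0, 0, 0]
    - [0, 0, 0]
  fingers: [-1, -1, -1]

```text
clock: 23.78
tcp_pos: [0.5346, 0.0366, 0.0567]
tool_rot: [-0.088, 3.14, 0.0]
ft_force: [2.2, -0.1, 0.1]
finger_gap: 0.0174
finger_force: 39.1
```

apply_moves:
  offset:
    - [0, 0, 2]
    - [0, 0, 0]
    - [0, 0, 0]
  angular:
    - [0, 0, 0]
    - [0, 0, 0]
    - [0, 0, 0]
  fingers: [-1, -1, -1]

```text
clock: 24.03
tcp_pos: [0.535, 0.0364, 0.0551]
tool_rot: [-0.088, 3.139, 0.0]
ft_force: [0.4, 0.8, 3.1]
finger_gap: 0.0172
finger_force: 39.3
```

apply_moves:
  offset:
    - [0, 0, 1.5]
    - [0, 0, 0]
    - [0, 0, 0]
  angular:
    - [0, 0, 0]
    - [0, 0, 0]
    - [0, 0, 0]
  fingers: [-1, -1, -1]

```text
clock: 24.28
tcp_pos: [0.5351, 0.0366, 0.0543]
tool_rot: [-0.088, 3.139, 0.001]
ft_force: [-2.1, 1.3, 6.8]
finger_gap: 0.0176
finger_force: 39.6
```

It's seated: contact began at TCP z≈0.0555 and the force rose to 7 N. I'll release and go to the next, pale one.

apply_moves:
  offset:
    - [0, 0, -1]
    - [0, 0, 0]
    - [0, 0, 0]
    - [0, 0, -25]
    - [0, 0, -35]
    - [0, 0, -40]
    - [8.5, 34, 0]
    - [8.5, 34, 0]
    - [8.5, 34, 0]
    - [8.5, 34, 0]
    - [8.5, 34, 0]
    - [8.5, 34, 0]
  angular:
    - [0, 0, 0]
    - [0, 0, 0]
    - [0, 0, 0]
    - [0, 0, 0]
    - [0, 0, 0]
    - [0, 0, 0]
    - [0, 0, 0]
    - [0, 0, 0]
    - [0, 0, 0]
    - [0, 0, 0]
    - [0, 0, 0]
    - [0, 0, 0]
  fingers: [-0.25, -0.25, -0.25, -0.25, -0.25, -0.25, -0.25, -0.25, -0.25, -0.25, -0.25, -0.25]

```text
clock: 25.28
tcp_pos: [0.471, 0.2385, 0.1538]
tool_rot: [0.088, -3.14, 0.0]
ft_force: [0.6, -0.1, -1.1]
finger_gap: 0.032
finger_force: 0.0
```

apply_moves:
  offset:
    - [8.5, 34, 0]
    - [8.5, 34, 0]
    - [8.5, 34, 0]
    - [0, 0, 20]
    - [0, 0, 20]
    - [0, 0, 0]
    - [0, 0, 0]
  angular:
    - [0, 0, 0]
    - [0, 0, 0]
    - [0, 0, -2.35]
    - [0, 0, 0]
    - [0, 0, 0]
    - [0, 0, 0]
    - [0, 0, 0]
  fingers: [-0.25, -0.25, -0.25, -0.25, -0.25, -0.25, -0.25]

```text
clock: 25.87
tcp_pos: [0.44, 0.3365, 0.1129]
tool_rot: [0.151, -3.135, 0.004]
ft_force: [-0.6, 0.2, 0.1]
finger_gap: 0.0319
finger_force: 0.0
```

```bash
python3 - <<'E'
from tgt import *
delta([.4416,.3382,.040])
im,T=snap("wrist","w15"); 
print(proj("wrist",[[.4416,.3382,.058],[.4416-.0403,.3382-.0039,.058],[.4416+.0403,.3382+.0039,.058]],T).tolist())
# near-white/grey low-sat region around
h=cv2.cvtColor(im,cv2.COLOR_RGB2HSV); m=(h[...,1]<45).astype(np.uint8); m[:120]=0; m[300:]=0;m[:,:180]=0;m[:,330:]=0
n,l,s,c=cv2.connectedComponentsWithStats(m)
for i in range(1,n):
    if s[i,4]>100: print(s[i],c[i])
E
```

```text
tcp [0.44   0.3365 0.1129] gap 0.03191304856033127 F [-0.6144  0.1834  0.0832] t 25.8667
tool x angle -174.47116734992983 tilt [-0.1419 -0.1637]
tool mm [-1.9989  1.706  72.9404]
[[258.3548161326449, 213.51016666910786], [258.6044133227777, 160.11110497075134], [258.1347802068641, 260.9457031942025]]
[ 180  235   47   65 1595] [205.9605 272.1473]
[ 285  235   45   65 1575] [304.5663 271.4997]
```

```bash
python3 - <<'E'
from h import *
im=np.load("pics/w15.npz")["im"]; h=cv2.cvtColor(im,cv2.COLOR_RGB2HSV)
for r in (170,180,230,245): print(r,h[r,228:292:2,1].tolist(), im[r,228:292:2,2].tolist())
c=258; print("col S",h[140:270:3,c,1].tolist()); print("col B",im[140:270:3,c,2].tolist())
E
```

```text
170 [153, 137, 153, 148, 142, 144, 152, 59, 66, 72, 67, 64, 66, 70, 66, 66, 67, 66, 62, 66, 65, 65, 69, 65, 104, 152, 147, 138, 154, 145, 135, 137] [36, 42, 34, 36, 40, 37, 35, 100, 109, 114, 123, 125, 128, 127, 131, 134, 131, 131, 131, 128, 126, 123, 114, 109, 60, 37, 39, 44, 36, 41, 43, 42]
180 [149, 145, 143, 149, 142, 137, 145, 150, 83, 65, 64, 65, 69, 68, 68, 69, 67, 68, 65, 65, 65, 67, 60, 148, 146, 146, 151, 136, 144, 146, 141, 138] [52, 54, 55, 52, 56, 59, 55, 50, 75, 108, 120, 122, 125, 127, 128, 129, 131, 127, 131, 126, 123, 115, 111, 51, 54, 53, 50, 53, 51, 51, 51, 53]
230 [149, 150, 132, 143, 135, 125, 144, 144, 140, 144, 152, 148, 162, 65, 65, 54, 55, 67, 62, 160, 130, 148, 140, 143, 149, 144, 135, 141, 133, 145, 143, 149] [34, 32, 40, 37, 40, 44, 37, 36, 38, 37, 33, 34, 26, 146, 168, 189, 187, 167, 141, 29, 43, 36, 38, 37, 34, 38, 40, 37, 41, 37, 37, 34]
245 [126, 145, 144, 161, 138, 141, 143, 140, 150, 144, 142, 145, 122, 63, 64, 52, 57, 63, 63, 145, 144, 141, 150, 132, 144, 136, 144, 136, 144, 47, 45, 43] [44, 35, 36, 30, 39, 37, 36, 37, 38, 61, 74, 70, 67, 148, 171, 192, 184, 169, 143, 63, 66, 65, 46, 41, 38, 44, 38, 42, 36, 24, 15, 18]
col S [116, 116, 117, 118, 58, 66, 62, 64, 67, 63, 66, 70, 63, 64, 63, 63, 64, 67, 66, 67, 64, 74, 51, 49, 43, 40, 42, 37, 42, 54, 54, 54, 53, 56, 57, 52, 58, 57, 54, 58, 54, 68, 117, 109]
col B [95, 111, 110, 98, 127, 159, 90, 160, 138, 136, 134, 130, 134, 133, 134, 134, 130, 126, 127, 126, 133, 153, 197, 200, 207, 210, 209, 214, 208, 191, 189, 191, 192, 188, 186, 192, 185, 186, 188, 184, 188, 171, 57, 62]
```

The pale mouthpiece is where predicted, within 1 px. I'll descend and grip.

apply_moves:
  offset:
    - [-2, 2.3, 22]
    - [0, 0, 30]
    - [0, 0, 20]
    - [0, 0, 0]
    - [0, 0, 0]
    - [0, 0, 0]
    - [0, 0, 0]
    - [0, 0, 0]
    - [0, 0, 0]
  angular:
    - [0, 0, 0]
    - [0, 0, 0]
    - [0, 0, 0]
    - [0, 0, 0]
    - [0, 0, 0]
    - [0, 0, 0]
    - [0, 0, 0]
    - [0, 0, 0]
    - [0, 0, 0]
  fingers: [-0.25, -0.25, -0.25, -0.25, -1, -1, -1, -1, -1]
  force: 40

```text
clock: 26.67
tcp_pos: [0.4442, 0.3398, 0.0441]
tool_rot: [-0.151, 3.135, 0.001]
ft_force: [-0.6, -4.0, 6.1]
finger_gap: 0.0177
finger_force: 39.1
```

apply_moves:
  offset:
    - [0, 0, -15]
    - [0, 0, -35]
    - [0, 0, -35]
    - [0, 0, -35]
    - [-7.8, -33, 0]
    - [-7.8, -33, 0]
    - [-7.8, -33, 0]
    - [-7.8, -33, 0]
    - [-7.8, -33, 0]
    - [-7.8, -33, 0]
    - [-7.8, -33, 0]
    - [-7.8, -33, 0]
  angular:
    - [0, 0, 0]
    - [0, 0, 0]
    - [0, 0, 0]
    - [0, 0, 0]
    - [0, 0, 0]
    - [0, 0, 0]
    - [0, 0, 0]
    - [0, 0, 0]
    - [0, 0, 0]
    - [0, 0, 0]
    - [0, 0, 0]
    - [0, 0, 0]
  fingers: [-1, -1, -1, -1, -1, -1, -1, -1, -1, -1, -1, -1]

```text
clock: 27.67
tcp_pos: [0.5313, 0.0831, 0.1629]
tool_rot: [-0.154, 3.135, 0.003]
ft_force: [1.4, 0.6, -1.9]
finger_gap: 0.0177
finger_force: 39.2
```

apply_moves:
  offset:
    - [0, 0, 0]
    - [0, 0, 0]
    - [0, 0, 0]
    - [0, 0, 0]
  angular:
    - [0, 0, 2.3]
    - [0, 0, 0]
    - [0, 0, 0]
    - [0, 0, 0]
  fingers: [-1, -1, -1, -1]

```text
clock: 28.0
tcp_pos: [0.5302, 0.0857, 0.1622]
tool_rot: [-0.095, 3.14, 0.003]
ft_force: [-0.9, 0.3, -1.2]
finger_gap: 0.0176
finger_force: 39.3
```

```bash
python3 - <<'E'
from tgt import *
delta([.5315,.0821,.0567])
im,T=snap("wrist","w16")
im,T=snap("top","t16")
E
```

```text
tcp [0.5302 0.0857 0.1622] gap 0.017562989431122358 F [-0.8774  0.2967 -1.1615] t 28.0
tool x angle -176.5389304793652 tilt [0.0145 0.1052]
tool mm [ -1.0124  -3.8381 105.495 ]
```

apply_moves:
  offset:
    - [-1, -3.8, 0]
    - [0, 0, 25]
    - [0, 0, 30]
    - [0, 0, 25]
    - [0, 0, 15]
    - [0, 0, 5]
    - [0, 0, 0]
    - [0, 0, 0]
  angular:
    - [0, 0, 0]
    - [0, 0, 0]
    - [0, 0, 0]
    - [0, 0, 0]
    - [0, 0, 0]
    - [0, 0, 0]
    - [0, 0, 0]
    - [0, 0, 0]
  fingers: [-1, -1, -1, -1, -1, -1, -1, -1]

```text
clock: 28.77
tcp_pos: [0.5324, 0.0798, 0.0629]
tool_rot: [-0.09, 3.139, -0.0]
ft_force: [0.6, -0.2, -1.0]
finger_gap: 0.018
finger_force: 39.3
```

apply_moves:
  offset:
    - [0, 0, 2]
    - [0, 0, 1]
    - [0, 0, 0]
    - [0, 0, 0]
  angular:
    - [0, 0, 0]
    - [0, 0, 0]
    - [0, 0, 0]
    - [0, 0, 0]
  fingers: [-1, -1, -1, -1]

```text
clock: 29.1
tcp_pos: [0.5327, 0.0801, 0.0603]
tool_rot: [-0.09, 3.138, 0.001]
ft_force: [0.9, 1.3, 1.2]
finger_gap: 0.0176
finger_force: 39.5
```

apply_moves:
  offset:
    - [0, 1.5, 0]
    - [0, 0, 2]
    - [0, 0, 0]
    - [0, 0, 0]
  angular:
    - [0, 0, 0]
    - [0, 0, 0]
    - [0, 0, 0]
    - [0, 0, 0]
  fingers: [-1, -1, -1, -1]

```text
clock: 29.43
tcp_pos: [0.5316, 0.0819, 0.0572]
tool_rot: [-0.09, 3.14, 0.001]
ft_force: [1.5, 1.5, 0.2]
finger_gap: 0.0174
finger_force: 39.4
```

apply_moves:
  offset:
    - [0, 0, 2]
    - [0, 0, 0]
    - [0, 0, 0]
  angular:
    - [0, 0, 0]
    - [0, 0, 0]
    - [0, 0, 0]
  fingers: [-1, -1, -1]

```text
clock: 29.68
tcp_pos: [0.532, 0.0815, 0.0561]
tool_rot: [-0.089, 3.139, 0.001]
ft_force: [-0.6, 2.0, 4.6]
finger_gap: 0.0177
finger_force: 39.8
```

apply_moves:
  offset:
    - [0, 0, -1]
    - [0, 0, 0]
    - [0, 0, 0]
    - [0, 0, -25]
    - [0, 0, -35]
    - [0, 0, -40]
    - [8.3, 35.5, 0]
    - [8.3, 35.5, 0]
    - [8.3, 35.5, 0]
    - [8.3, 35.5, 0]
    - [8.3, 35.5, 0]
    - [8.3, 35.5, 0]
  angular:
    - [0, 0, 0]
    - [0, 0, 0]
    - [0, 0, 0]
    - [0, 0, 0]
    - [0, 0, 0]
    - [0, 0, 0]
    - [0, 0, 0]
    - [0, 0, 0]
    - [0, 0, 0]
    - [0, 0, 0]
    - [0, 0, 0]
    - [0, 0, 0]
  fingers: [-0.25, -0.25, -0.25, -0.25, -0.25, -0.25, -0.25, -0.25, -0.25, -0.25, -0.25, -0.25]

```text
clock: 30.68
tcp_pos: [0.4687, 0.2921, 0.1559]
tool_rot: [0.089, -3.14, 0.001]
ft_force: [0.6, -0.5, -0.7]
finger_gap: 0.0321
finger_force: 0.0
```

apply_moves:
  offset:
    - [8.3, 35.5, 0]
    - [8.3, 35.5, 0]
    - [8.3, 35.5, 0]
    - [8.3, 35.5, 0]
    - [0, 0, 20]
    - [0, 0, 20]
    - [0, 0, 0]
    - [0, 0, 0]
  angular:
    - [0, 0, 0]
    - [0, 0, 0]
    - [0, 0, 0]
    - [0, 0, -2.3]
    - [0, 0, 0]
    - [0, 0, 0]
    - [0, 0, 0]
    - [0, 0, 0]
  fingers: [-0.25, -0.25, -0.25, -0.25, -0.25, -0.25, -0.25, -0.25]

```text
clock: 31.35
tcp_pos: [0.4277, 0.4294, 0.1147]
tool_rot: [0.151, -3.136, 0.005]
ft_force: [0.3, 0.7, 0.8]
finger_gap: 0.0319
finger_force: 0.0
```

```bash
python3 - <<'E'
from tgt import *
delta([.4287,.4310,.042])
im,T=snap("wrist","w17"); h=cv2.cvtColor(im,cv2.COLOR_RGB2HSV)
a=proj("wrist",[[.4287,.4310,.058],[.4287-.0403,.4310-.0039,.058],[.4287+.0403,.4310+.0039,.058]],T);print(a.tolist())
for r in (170,182,232,245): print(r,im[r,224:296:2,0].tolist(), im[r,224:296:2,2].tolist())
c=int(a[0,0]); print("col R",im[140:275:3,c,0].tolist()); print("col B",im[140:275:3,c,2].tolist())
E
```

```text
tcp [0.4277 0.4294 0.1147] gap 0.031865603224524607 F [0.2877 0.6917 0.7745] t 31.35
tool x angle -174.48091082293232 tilt [-0.129  -0.2026]
tool mm [-1.3451  1.6899 72.7231]
[[258.3075197171316, 211.78795231165287], [258.5427933418213, 158.67455940251875], [258.10000936260315, 259.00279739277124]]
170 [98, 93, 95, 94, 96, 96, 97, 91, 116, 136, 133, 148, 150, 153, 157, 150, 160, 158, 153, 157, 159, 158, 150, 148, 143, 89, 89, 88, 93, 97, 100, 94, 101, 96, 99, 104] [47, 42, 40, 39, 45, 41, 45, 41, 63, 75, 74, 82, 85, 83, 86, 79, 87, 86, 83, 87, 84, 84, 79, 81, 81, 42, 36, 39, 44, 45, 43, 35, 46, 38, 39, 50]
182 [129, 133, 128, 133, 130, 132, 131, 133, 130, 114, 117, 135, 149, 149, 156, 153, 155, 155, 156, 144, 140, 132, 131, 111, 132, 129, 130, 129, 118, 124, 120, 120, 127, 131, 130, 130] [54, 58, 55, 60, 58, 58, 57, 59, 56, 49, 69, 80, 89, 87, 93, 89, 89, 84, 86, 76, 75, 68, 69, 58, 56, 55, 58, 57, 51, 55, 52, 53, 57, 58, 58, 57]
232 [92, 92, 91, 92, 90, 89, 91, 92, 92, 91, 92, 89, 95, 71, 164, 176, 216, 218, 193, 152, 85, 89, 87, 89, 89, 91, 90, 91, 95, 91, 88, 89, 83, 93, 145, 157]
[... 204 characters left out ...]
121, 100, 150, 184, 232, 224, 207, 161, 123, 100, 87, 89, 89, 91, 95, 93, 95, 93, 85, 16, 22, 16, 112, 109] [18, 20, 46, 43, 37, 42, 42, 43, 45, 37, 37, 37, 53, 48, 87, 106, 142, 136, 125, 97, 52, 40, 39, 42, 41, 43, 43, 41, 45, 37, 40, 19, 19, 21, 100, 99]
col R [190, 176, 219, 213, 178, 207, 124, 159, 156, 159, 158, 155, 155, 174, 155, 130, 132, 127, 123, 123, 166, 224, 235, 237, 230, 215, 227, 221, 192, 183, 203, 213, 215, 223, 225, 224, 202, 198, 192, 214, 226, 128, 111, 115, 120]
col B [105, 99, 120, 118, 97, 114, 66, 86, 83, 88, 86, 84, 84, 96, 84, 73, 76, 72, 71, 68, 95, 131, 144, 145, 141, 123, 135, 127, 107, 102, 120, 122, 124, 132, 135, 136, 113, 114, 109, 126, 137, 73, 60, 64, 69]
```

The third mouthpiece is within 1.5 px of the prediction. I'll grip it.

apply_moves:
  offset:
    - [-1.5, 0.7, 22]
    - [0, 0, 30]
    - [0, 0, 20]
    - [0, 0, 0]
    - [0, 0, 0]
    - [0, 0, 0]
    - [0, 0, 0]
    - [0, 0, 0]
    - [0, 0, 0]
  angular:
    - [0, 0, 0]
    - [0, 0, 0]
    - [0, 0, 0]
    - [0, 0, 0]
    - [0, 0, 0]
    - [0, 0, 0]
    - [0, 0, 0]
    - [0, 0, 0]
    - [0, 0, 0]
  fingers: [-0.25, -0.25, -0.25, -0.25, -1, -1, -1, -1, -1]
  force: 40

```text
clock: 32.15
tcp_pos: [0.4317, 0.4317, 0.0462]
tool_rot: [-0.151, 3.135, 0.002]
ft_force: [-0.2, -3.6, 4.2]
finger_gap: 0.0178
finger_force: 39.1
```

apply_moves:
  offset:
    - [0, 0, -35]
    - [0, 0, -40]
    - [0, 0, -40]
    - [-7.5, -34.6, 0]
    - [-7.5, -34.6, 0]
    - [-7.5, -34.6, 0]
    - [-7.5, -34.6, 0]
    - [-7.5, -34.6, 0]
    - [-7.5, -34.6, 0]
    - [-7.5, -34.6, 0]
    - [-7.5, -34.6, 0]
    - [-7.5, -34.6, 0]
  angular:
    - [0, 0, 0]
    - [0, 0, 0]
    - [0, 0, 0]
    - [0, 0, 0]
    - [0, 0, 0]
    - [0, 0, 0]
    - [0, 0, 0]
    - [0, 0, 0]
    - [0, 0, 0]
    - [0, 0, 0]
    - [0, 0, 0]
    - [0, 0, 0]
  fingers: [-1, -1, -1, -1, -1, -1, -1, -1, -1, -1, -1, -1]

```text
clock: 33.15
tcp_pos: [0.5281, 0.1279, 0.16]
tool_rot: [-0.154, 3.135, 0.003]
ft_force: [0.7, 0.3, -0.0]
finger_gap: 0.0181
finger_force: 39.3
```

apply_moves:
  offset:
    - [0, 0, 0]
    - [0, 0, 0]
    - [0, 0, 20]
    - [0, 0, 20]
    - [0, 0, 0]
    - [0, 0, 0]
  angular:
    - [0, 0, 2.3]
    - [0, 0, 0]
    - [0, 0, 0]
    - [0, 0, 0]
    - [0, 0, 0]
    - [0, 0, 0]
  fingers: [-1, -1, -1, -1, -1, -1]

```text
clock: 33.65
tcp_pos: [0.5261, 0.1302, 0.1186]
tool_rot: [0.094, -3.138, -0.001]
ft_force: [0.3, 0.5, -0.0]
finger_gap: 0.0177
finger_force: 39.3
```

```bash
python3 - <<'E'
from tgt import *
delta([.5289,.128,.0585])
E
```

```text
tcp [0.5261 0.1302 0.1186] gap 0.017665087997779237 F [ 0.2882  0.4644 -0.0043] t 33.65
tool x angle -176.5638289463937 tilt [-0.1201  0.0368]
tool mm [-2.7454 -2.4277 60.0492]
```

apply_moves:
  offset:
    - [-2.7, -1.5, 0]
    - [0, 0, 20]
    - [0, 0, 20]
    - [0, 0, 12]
    - [0, 0, 4]
    - [0, 0, 0]
    - [0, 0, 0]
  angular:
    - [0, 0, 0]
    - [0, 0, 0]
    - [0, 0, 0]
    - [0, 0, 0]
    - [0, 0, 0]
    - [0, 0, 0]
    - [0, 0, 0]
  fingers: [-1, -1, -1, -1, -1, -1, -1]

```text
clock: 34.23
tcp_pos: [0.5309, 0.1272, 0.0641]
tool_rot: [-0.09, 3.139, 0.001]
ft_force: [0.5, 0.6, -0.1]
finger_gap: 0.018
finger_force: 39.3
```

apply_moves:
  offset:
    - [0, 0, 2]
    - [0, 0, 1]
    - [0, 0, 0]
    - [0, 0, 0]
  angular:
    - [0, 0, 0]
    - [0, 0, 0]
    - [0, 0, 0]
    - [0, 0, 0]
  fingers: [-1, -1, -1, -1]

```text
clock: 34.57
tcp_pos: [0.5305, 0.1272, 0.0607]
tool_rot: [-0.089, 3.139, 0.001]
ft_force: [-0.2, 0.3, -1.1]
finger_gap: 0.018
finger_force: 39.4
```

apply_moves:
  offset:
    - [0, 0.5, 2]
    - [0, 0, 0]
    - [0, 0, 0]
  angular:
    - [0, 0, 0]
    - [0, 0, 0]
    - [0, 0, 0]
  fingers: [-1, -1, -1]

```text
clock: 34.82
tcp_pos: [0.5306, 0.1278, 0.0589]
tool_rot: [-0.089, 3.139, 0.001]
ft_force: [-0.1, 0.5, 3.6]
finger_gap: 0.0179
finger_force: 39.7
```

apply_moves:
  offset:
    - [0, 0, 2]
    - [0, 0, 0]
    - [0, 0, 0]
  angular:
    - [0, 0, 0]
    - [0, 0, 0]
    - [0, 0, 0]
  fingers: [-1, -1, -1]

```text
clock: 35.07
tcp_pos: [0.5309, 0.1277, 0.0576]
tool_rot: [-0.089, 3.138, 0.002]
ft_force: [-2.3, 0.4, 8.0]
finger_gap: 0.0181
finger_force: 40.0
```

It's seated. I'll release, lift and take one check picture of the carriage and rack together.

apply_moves:
  offset:
    - [0, 0, -1]
    - [0, 0, 0]
    - [0, 0, 0]
    - [0, 0, -25]
    - [0, 0, -35]
    - [0, 0, -40]
    - [0, -10, -40]
    - [0, -10, -40]
    - [0, -10, -20]
    - [0, 0, 0]
    - [0, 0, 0]
  angular:
    - [0, 0, 0]
    - [0, 0, 0]
    - [0, 0, 0]
    - [0, 0, 0]
    - [0, 0, 0]
    - [0, 0, 0]
    - [0, 0, 0]
    - [0, 0, 0]
    - [0, 0, 0]
    - [0, 0, 0]
    - [0, 0, 0]
  fingers: [-0.39, -0.39, -0.39, -0.39, -0.39, -0.39, -0.39, -0.39, -0.39, -0.39, -0.39]

```text
clock: 35.98
tcp_pos: [0.5323, 0.0967, 0.2581]
tool_rot: [-0.087, 3.138, 0.001]
ft_force: [-0.1, 0.1, -0.9]
finger_gap: 0.0261
finger_force: 0.0
```

```bash
python3 - <<'E'
from tgt import *
delta([.53,.2,.048])
im,T=snap("wrist","w18"); im2,_=snap("top","t18")
a=im[60:260,60:460]; b=cv2.resize(im2[160:290,95:450],(400,146),interpolation=cv2.INTER_CUBIC)
cv2.imwrite("pics/m18.png",cv2.resize(np.vstack([a,b])[:,:,::-1],None,fx=1.7,fy=1.7,interpolation=cv2.INTER_CUBIC))
C=[(.5259,.128),(.5288,.0821),(.5315,.0366)]
ex=np.array([np.cos(np.radians(3.2)),np.sin(np.radians(3.2))])
for c in C: print(((proj("wrist",[[*(np.array(c)+s*.0405*ex),.073] for s in (-1,1)],T)-[60,60])*1.7).round(0).tolist())
E
```

```text
tcp [0.5323 0.0967 0.2581] gap 0.02605961299374846 F [-0.1486  0.0537 -0.9035] t 35.9833
tool x angle -176.84115624267005 tilt [0.1339 0.0421]
tool mm [ -2.9215 103.1394 210.1931]
[[381.0, 118.0], [377.0, 233.0]]
[[311.0, 118.0], [313.0, 233.0]]
[[242.0, 118.0], [249.0, 234.0]]
```

View pics/m18.png

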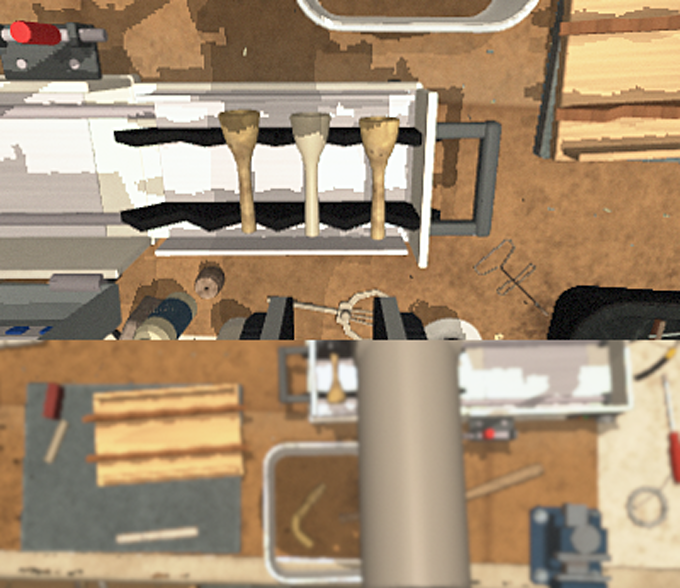

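The check shows all three mouthpieces seated cup to the front: cups at (239,117), (310,118) and (379,122), against predicted x of 242, 311 and 381. The rack is empty. Next I'll grip the handle and push home.

```bash
python3 - <<'E'
from tgt import *
T=np.load("pics/w18.npz")["T"]
px=np.array([(493,127),(489,232),(482,180),(498,180)])/1.7+60
for z in (.06,.065): print(plane("wrist",px,z,T)[:,:2].tolist())
for P in ([.529,.201,.048],[.529,.201,.15]): delta(P)
E
```

```text
[[0.4888657374454974, 0.20499766461698277], [0.5654626685414771, 0.21450063315139484], [0.5265256600400461, 0.20323355309915087], [0.5258896741228409, 0.2146437298038114]]
[[0.4883039893560813, 0.2033316582177454], [0.5637754674100369, 0.21269499785720983], [0.5254105676607221, 0.2015934671205597], [0.5247839264036093, 0.21283599196373507]]
tcp [0.5305 0.0982 0.2554] gap 0.026132188746611187 F [0.1143 0.7454 0.0851] t 36.0833
tool x angle -176.6989362027979 tilt [-0.1947 -0.0019]
tool mm [ -5.1496 102.6382 207.3875]
tcp [0.5305 0.0982 0.2554] gap 0.026132188746611187 F [0.1143 0.7454 0.0851] t 36.0833
tool x angle -176.6989362027979 tilt [-0.1947 -0.0019]
tool mm [ -4.8034 102.6548 105.3881]
```

apply_moves:
  offset:
    - [-1, 35, 0]
    - [-1, 35, 0]
    - [-0.6, 36, 0]
    - [0, 0, 40]
    - [0, 0, 40]
    - [0, 0, 40]
    - [0, 0, 40]
    - [0, 0, 30]
    - [0, 0, 17]
    - [0, 0, 0]
    - [0, 0, 0]
  angular:
    - [0, 0, 0]
    - [0, 0, 0]
    - [0, 0, 0]
    - [0, 0, 0]
    - [0, 0, 0]
    - [0, 0, 0]
    - [0, 0, 0]
    - [0, 0, 0]
    - [0, 0, 0]
    - [0, 0, 0]
    - [0, 0, 0]
  fingers: [-0.2, -0.2, -0.2, -0.2, -0.2, -0.2, -0.2, -0.2, -0.2, -0.2, -0.2]

```text
clock: 37.0
tcp_pos: [0.5256, 0.2035, 0.0473]
tool_rot: [0.091, -3.135, 0.003]
ft_force: [0.1, 0.1, -1.1]
finger_gap: 0.0337
finger_force: 0.0
```

apply_moves:
  offset:
    - [0, 0, 0]
    - [0, 0, 0]
    - [0, 0, 0]
    - [0, 0, 0]
    - [0, 0, 0]
    - [0, 0, 0]
  angular:
    - [0, 0, 0]
    - [0, 0, 0]
    - [0, 0, 0]
    - [0, 0, 0]
    - [0, 0, 0]
    - [0, 0, 0]
  fingers: [-1, -1, -1, -1, -1, -1]
  force: 40

```text
clock: 37.5
tcp_pos: [0.5268, 0.2016, 0.0488]
tool_rot: [0.088, -3.137, 0.005]
ft_force: [-1.3, -5.4, -8.3]
finger_gap: 0.0116
finger_force: 38.9
```

apply_moves:
  offset:
    - [0, -6, 0]
    - [0, -14, 0]
    - [0, -20, 0]
    - [0, -22, 0]
    - [0, -22, 0]
    - [0, -22, 0]
    - [0, -22, 0]
    - [0, -22, 0]
    - [0, -22, 0]
    - [0, -20, 0]
    - [0, -14, 0]
    - [0, -6, 0]
  angular:
    - [0, 0, 0]
    - [0, 0, 0]
    - [0, 0, 0]
    - [0, 0, 0]
    - [0, 0, 0]
    - [0, 0, 0]
    - [0, 0, 0]
    - [0, 0, 0]
    - [0, 0, 0]
    - [0, 0, 0]
    - [0, 0, 0]
    - [0, 0, 0]
  fingers: [-1, -1, -1, -1, -1, -1, -1, -1, -1, -1, -1, -1]

```text
clock: 38.5
tcp_pos: [0.5392, -0.0093, 0.0488]
tool_rot: [0.086, -3.139, -0.001]
ft_force: [0.6, 0.8, -14.2]
finger_gap: 0.0116
finger_force: 39.5
```

apply_moves:
  offset:
    - [0, -4, 0]
    - [0, -3, 0]
    - [0, -3, 0]
    - [0, -2, 0]
    - [0, 0, 0]
    - [0, 0, 0]
  angular:
    - [0, 0, 0]
    - [0, 0, 0]
    - [0, 0, 0]
    - [0, 0, 0]
    - [0, 0, 0]
    - [0, 0, 0]
  fingers: [-1, -1, -1, -1, -1, -1]

```text
clock: 39.0
tcp_pos: [0.5397, -0.018, 0.0489]
tool_rot: [0.092, -3.137, -0.003]
ft_force: [-0.4, 4.4, -23.2]
finger_gap: 0.0116
finger_force: 38.9
```

apply_moves:
  offset:
    - [0, -3, 0]
    - [0, -3, 0]
    - [0, 0, 0]
    - [0, 0, 0]
  angular:
    - [0, 0, 0]
    - [0, 0, 0]
    - [0, 0, 0]
    - [0, 0, 0]
  fingers: [-1, -1, -1, -1]

```text
clock: 39.33
tcp_pos: [0.5396, -0.0179, 0.0489]
tool_rot: [0.097, -3.136, -0.016]
ft_force: [-0.9, 13.3, -20.2]
finger_gap: 0.0114
finger_force: 39.5
```

The carriage is home: 220 mm of travel, and the stop pushed back with 13 N. I'll release, lift and check the mouthpieces numerically.

apply_moves:
  offset:
    - [0, 4, 0]
    - [0, 0, 0]
    - [0, 0, 0]
    - [0, 0, -20]
    - [0, 0, -40]
    - [0, 0, -40]
    - [0, 0, -40]
    - [0, 0, -40]
    - [0, -25, -40]
    - [0, -25, -40]
    - [0, 0, 0]
    - [0, 0, 0]
  angular:
    - [0, 0, 0]
    - [0, 0, 0]
    - [0, 0, 0]
    - [0, 0, 0]
    - [0, 0, 0]
    - [0, 0, 0]
    - [0, 0, 0]
    - [0, 0, 0]
    - [0, 0, 0]
    - [0, 0, 0]
    - [0, 0, 0]
    - [0, 0, 0]
  fingers: [-0.27, -0.27, -0.27, -0.27, -0.27, -0.27, -0.27, -0.27, -0.27, -0.27, -0.27, -0.27]

```text
clock: 40.33
tcp_pos: [0.5455, -0.0716, 0.3064]
tool_rot: [-0.077, 3.129, -0.005]
ft_force: [-0.4, 0.1, -0.2]
finger_gap: 0.0312
finger_force: 0.0
```

```bash
cat > chk.py <<'E'
from tgt import *
def check(tag,sh):
    im,T=snap("wrist",tag); f=np.load("pics/w18.npz"); im0,T0=f["im"],f["T"]
    g0=cv2.cvtColor(im0,cv2.COLOR_RGB2GRAY); g=cv2.cvtColor(im,cv2.COLOR_RGB2GRAY)
    ob=np.array([[(239,122),(249,226)],[(310,124),(313,228)],[(379,128),(377,230)]])/1.7+60
    for i,n in enumerate(("cr2","cr1","cr0")):
        P=plane("wrist",ob[i],.076,T0); q=proj("wrist",P+sh,T)
        c0=ob[i].mean(0); 
        x0,y0=np.round(ob[i][0]-[15,10]).astype(int); x1,y1=np.round(ob[i][1]+[15,8]).astype(int)
        x0=int(min(ob[i][:,0].min()-14,x0)); x1=int(ob[i][:,0].max()+14)
        # small patches: cup and shank, matched near prediction
        for k,hw in ((0,9),(1,8)):
            c=ob[i][k].round().astype(int); t=g0[c[1]-hw:c[1]+hw+1,c[0]-hw:c[0]+hw+1]
            p=q[k].round().astype(int); S=12; r=g[p[1]-hw-S:p[1]+hw+S+1,p[0]-hw-S:p[0]+hw+S+1]
            if r.shape[0]<2*hw+3 or r.shape[1]<2*hw+3: print("out",p); continue
            m=cv2.matchTemplate(r,t,cv2.TM_CCOEFF_NORMED); _,v,_,l=cv2.minMaxLoc(m)
            print(n,"cup" if k==0 else "shank",p,"off px",l[0]-S,l[1]-S,"score",round(v,2))
E
python3 -c "
from chk import *
delta([.5982,-.1628,.32])
check('w19',np.array([.0127,-.2196,0]))"
```

```text
tcp [ 0.5455 -0.0716  0.3064] gap 0.031207856708651272 F [-0.4151  0.0689 -0.1646] t 40.3333
tool x angle -177.16395601219946 tilt [ 0.6699 -0.1722]
tool mm [-48.2678 -93.7295 -12.72  ]
cr2 cup [167 123] off px -12 10 score 0.6
cr2 shank [175 178] off px 0 1 score 0.85
cr1 cup [204 124] off px 1 1 score 0.66
cr1 shank [208 179] off px 1 1 score 0.86
cr0 cup [240 126] off px 0 -1 score 0.56
cr0 shank [242 180] off px 1 1 score 0.74
```

```bash
python3 - <<'E'
from h import *
im=np.load("pics/w19.npz")["im"]
for r in (118,124,130,136): print(r,[f"{int(a)}/{int(b)}" for a,b in zip(im[r,152:256:3,0],im[r,152:256:3,2])])
E
```

```text
118 ['237/230', '237/231', '113/84', '64/19', '106/52', '124/62', '128/65', '96/49', '107/51', '145/122', '174/150', '237/233', '225/219', '176/151', '186/165', '161/141', '166/143', '173/143', '168/132', '157/129', '137/117', '228/222', '237/235', '239/241', '241/243', '239/240', '246/249', '155/138', '154/140', '156/143', '155/142', '157/141', '152/138', '247/236', '225/201']
124 ['185/162', '187/165', '180/162', '173/90', '194/103', '203/111', '211/110', '199/104', '160/85', '133/118', '159/141', '191/170', '191/169', '188/168', '204/183', '139/102', '153/115', '158/116', '152/110', '146/107', '125/91', '138/119', '198/174', '199/176', '196/174', '198/176', '149/138', '169/91', '126/66', '180/97', '186/98', '195/104', '186/100', '141/121', '162/143']
130 ['25/23', '22/18', '28/25', '171/89', '195/108', '202/107', '215/115', '187/101', '145/77', '17/17', '20/15', '11/14', '15/17', '22/18', '20/19', '133/98', '149/109', '153/112', '135/100', '219/161', '183/136', '28/25', '31/30', '33/32', '30/27', '31/27', '18/16', '138/74', '170/94', '180/99', '183/94', '170/89', '160/86', '29/24', '26/22']
136 ['109/94', '109/98', '117/104', '168/151', '140/72', '169/96', '166/95', '90/52', '72/32', '150/133', '255/237', '186/163', '183/158', '199/175', '253/236', '251/237', '195/139', '225/167', '227/170', '209/153', '146/101', '247/235', '252/238', '233/210', '198/180', '255/245', '250/238', '216/194', '135/73', '176/104', '158/90', '153/83', '104/40', '244/234', '250/241']
```

All three mouthpieces are in place in the chamber, with cups at columns 168, 204 and 240 as predicted. I'll go to the hood bar.

apply_moves:
  offset:
    - [0, 0, -16]
    - [-16, -31, 0]
    - [-16, -31, 0]
    - [-16, -31, 0]
    - [0, 0, 0]
    - [0, 0, 0]
    - [0, 0, 0]
    - [0, 0, 0]
    - [0, 0, 0]
    - [0, 0, 0]
    - [0, 0, 0]
    - [0, 0, 0]
  angular:
    - [0, 0, 0]
    - [0, 0, 0]
    - [0, 0, 0]
    - [0, 0, 0]
    - [0, 0, 7.1]
    - [0, 0, 7.1]
    - [0, 0, 7.1]
    - [0, 0, 7.1]
    - [0, 0, 7.1]
    - [0, 0, 7.1]
    - [0, 0, 7.1]
    - [0, 0, 7.1]
  fingers: [-0.27, -0.27, -0.27, -0.27, -0.27, -0.27, -0.27, -0.27, -0.27, -0.27, -0.27, -0.27]

```text
clock: 41.38
tcp_pos: [0.5966, -0.1555, 0.3156]
tool_rot: [-1.422, -2.799, 0.0]
ft_force: [1.2, -0.0, 0.9]
finger_gap: 0.0315
finger_force: 0.0
```

apply_moves:
  offset:
    - [0, 0, 0]
    - [0, 0, 0]
    - [0, 0, 0]
    - [0, 0, 0]
    - [0, 0, 0]
    - [0, 0, 0]
    - [0, 0, 0]
  angular:
    - [0, 0, 7.1]
    - [0, 0, 7.1]
    - [0, 0, 7.1]
    - [0, 0, 7.1]
    - [0, 0, 5.6]
    - [0, 0, 0]
    - [0, 0, 0]
  fingers: [-0.27, -0.27, -0.27, -0.27, -0.27, -0.27, -0.27]

```text
clock: 41.97
tcp_pos: [0.5967, -0.1557, 0.3159]
tool_rot: [-2.169, -2.271, 0.001]
ft_force: [-0.0, -0.4, 0.2]
finger_gap: 0.031
finger_force: 0.0
```

```bash
python3 - <<'E'
from tgt import *
delta([.5982,-.1628,.2457]); print(ctrl.observe()["qpos"])
im,T=snap("wrist","w20"); print(proj("wrist",[[.5982,-.1628,.2644],[.5982-.0014,-.1628+.04,.2644],[.5982,-.1628+.025,.2644]],T).tolist())
for r in (180,195,210): print(r,im[r,215:310:3].max(1).tolist())
E
```

```text
tcp [ 0.5967 -0.1557  0.3159] gap 0.031001500519000545 F [-0.0433 -0.3779  0.1542] t 41.9667
tool x angle 92.625578872638 tilt [-0.0832  0.0184]
tool mm [-7.1688  1.3154 70.1659]
[-0.3452  0.5819  1.0518  1.16   -0.4989  1.656   0.6261]
[[257.2812728783722, 221.17463774237905], [258.08532314184055, 168.46590214705714], [258.9996901665379, 189.05405435625022]]
180 [223, 216, 215, 215, 213, 211, 215, 77, 7, 34, 173, 200, 215, 111, 160, 184, 193, 189, 141, 172, 173, 174, 173, 176, 206, 99, 119, 104, 119, 124, 122, 122]
195 [205, 205, 202, 203, 205, 206, 207, 34, 23, 0, 172, 201, 211, 91, 159, 187, 194, 190, 137, 173, 171, 170, 172, 170, 237, 72, 70, 114, 120, 120, 148, 146]
210 [249, 248, 250, 248, 250, 209, 209, 223, 22, 0, 177, 171, 206, 98, 150, 171, 180, 173, 100, 107, 111, 110, 108, 166, 214, 63, 94, 86, 86, 84, 91, 91]
```

apply_moves:
  offset:
    - [-7, 3, 0]
    - [0, 0, 25]
    - [0, 0, 30]
    - [0, 0, 15]
    - [0, 0, 0]
    - [0, 0, 0]
    - [0, 0, 0]
    - [0, 0, 0]
    - [0, 0, 0]
    - [0, 0, 0]
    - [0, 0, 0]
  angular:
    - [0, 0, -0.6]
    - [0, 0, 0]
    - [0, 0, 0]
    - [0, 0, 0]
    - [0, 0, 0]
    - [0, 0, 0]
    - [0, 0, 0]
    - [0, 0, 0]
    - [0, 0, 0]
    - [0, 0, 0]
    - [0, 0, 0]
  fingers: [-0.27, -0.27, -0.27, -0.27, -0.27, -1, -1, -1, -1, -1, -1]
  force: 30

```text
clock: 42.93
tcp_pos: [0.6007, -0.1639, 0.2479]
tool_rot: [2.16, 2.278, 0.001]
ft_force: [0.7, -1.3, -0.5]
finger_gap: 0.0108
finger_force: 29.5
```

```bash
python3 - <<'E'
from tgt import *
delta([.5982,-.1628,.2457])
r=176;a0=.0558
for a in [1.45,1.40,1.35,1.30,1.25,1.2,1.15,1.1,1.05,1,.95,.9,.85,.8,.75,.7,.65,.6,.55,.5,.45,.4,.35,.3,.25,.2,.16,.12,.1,.08,.06,.04,.02,0]:
    print(a,round(r*(np.cos(a0)-np.cos(a0+a)),1),round(r*(np.sin(a0+a)-np.sin(a0)),1),end=" | ")
E
```

```text
tcp [ 0.6007 -0.1639  0.2479] gap 0.010810564435645372 F [ 0.7023 -1.2602 -0.4873] t 42.9333
tool x angle 93.06232559470006 tilt [ 0.129  -0.0713]
tool mm [ 1.1967 -2.4229  2.2117]
1.45 164.3 165.8 | 1.4 155.5 165.0 | 1.35 146.8 163.8 | 1.3 138.2 162.1 | 1.25 129.6 160.0 | 1.2 121.2 157.5 | 1.15 112.9 154.6 | 1.1 104.8 151.2 | 1.05 96.8 147.5 | 1 89.0 143.4 | 0.95 81.5 138.8 | 0.9 74.2 133.9 | 0.85 67.1 128.7 | 0.8 60.3 123.1 | 0.75 53.8 117.1 | 0.7 47.6 110.9 | 0.65 41.8 104.3 | 0.6 36.2 97.5 | 0.55 31.0 90.4 | 0.5 26.2 83.0 | 0.45 21.8 75.5 | 0.4 17.7 67.7 | 0.35 14.0 59.7 | 0.3 10.7 51.5 | 0.25 7.9 43.2 | 0.2 5.5 34.7 | 0.16 3.8 27.9 | 0.12 2.4 21.0 | 0.1 1.9 17.5 | 0.08 1.3 14.0 | 0.06 0.9 10.5 | 0.04 0.5 7.0 | 0.02 0.2 3.5 | 0 0.0 0.0 |
```

Gripped at about 1.45 rad. I'll lower along the arc.

apply_moves:
  offset:
    - [0, -8.8, 0.8]
    - [0, -8.7, 1.2]
    - [0, -8.6, 1.7]
    - [0, -8.6, 2.1]
    - [0, -8.4, 2.5]
    - [0, -8.3, 2.9]
    - [0, -8.1, 3.4]
    - [0, -8, 3.7]
    - [0, -7.8, 4.1]
    - [0, -7.5, 4.6]
    - [0, -7.3, 4.9]
    - [0, -7.1, 5.2]
  angular:
    - [0, 0, 0]
    - [0, 0, 0]
    - [0, 0, 0]
    - [0, 0, 0]
    - [0, 0, 0]
    - [0, 0, 0]
    - [0, 0, 0]
    - [0, 0, 0]
    - [0, 0, 0]
    - [0, 0, 0]
    - [0, 0, 0]
    - [0, 0, 0]
  fingers: [-1, -1, -1, -1, -1, -1, -1, -1, -1, -1, -1, -1]

```text
clock: 43.93
tcp_pos: [0.504, -0.1695, 0.2113]
tool_rot: [2.159, 2.276, 0.003]
ft_force: [1.4, -0.3, 0.8]
finger_gap: 0.0107
finger_force: 30.4
```

apply_moves:
  offset:
    - [0, -6.8, 5.6]
    - [0, -6.5, 6]
    - [0, -6.2, 6.2]
    - [0, -5.8, 6.6]
    - [0, -5.6, 6.8]
    - [0, -5.2, 7.1]
    - [0, -4.8, 7.4]
    - [0, -4.4, 7.5]
    - [0, -4.1, 7.8]
    - [0, -3.7, 8]
    - [0, -3.3, 8.2]
    - [0, -2.8, 8.3]
  angular:
    - [0, 0, 0]
    - [0, 0, 0]
    - [0, 0, 0]
    - [0, 0, 0]
    - [0, 0, 0]
    - [0, 0, 0]
    - [0, 0, 0]
    - [0, 0, 0]
    - [0, 0, 0]
    - [0, 0, 0]
    - [0, 0, 0]
    - [0, 0, 0]
  fingers: [-1, -1, -1, -1, -1, -1, -1, -1, -1, -1, -1, -1]

```text
clock: 44.93
tcp_pos: [0.4438, -0.1727, 0.1237]
tool_rot: [2.161, 2.278, -0.001]
ft_force: [1.0, -4.7, 1.6]
finger_gap: 0.0107
finger_force: 30.0
```

apply_moves:
  offset:
    - [0, -1.2, 4.2]
    - [0, -1.2, 4.2]
    - [0, -0.9, 3.4]
    - [0, -0.8, 3.4]
    - [0, -0.5, 2.5]
    - [0, -0.5, 2.5]
    - [0, -0.4, 2.5]
    - [0, -0.4, 2.5]
    - [0, -0.4, 2.5]
    - [0, -0.3, 2.5]
    - [0, -0.3, 2.5]
    - [0, 0, 0]
  angular:
    - [0, 0, 0]
    - [0, 0, 0]
    - [0, 0, 0]
    - [0, 0, 0]
    - [0, 0, 0]
    - [0, 0, 0]
    - [0, 0, 0]
    - [0, 0, 0]
    - [0, 0, 0]
    - [0, 0, 0]
    - [0, 0, 0]
    - [0, 0, 0]
  fingers: [-1, -1, -1, -1, -1, -1, -1, -1, -1, -1, -1, -1]

```text
clock: 45.93
tcp_pos: [0.4372, -0.1729, 0.0911]
tool_rot: [2.161, 2.278, -0.001]
ft_force: [2.1, -4.2, 0.4]
finger_gap: 0.0105
finger_force: 29.6
```

apply_moves:
  offset:
    - [0, -0.2, 2]
    - [0, -0.2, 2]
    - [0, -0.1, 2]
    - [0, -0.1, 2]
    - [0, 0, 2]
    - [0, 0, 1.5]
    - [0, 0, 1]
    - [0, 0, 0]
    - [0, 0, 0]
  angular:
    - [0, 0, 0]
    - [0, 0, 0]
    - [0, 0, 0]
    - [0, 0, 0]
    - [0, 0, 0]
    - [0, 0, 0]
    - [0, 0, 0]
    - [0, 0, 0]
    - [0, 0, 0]
  fingers: [-1, -1, -1, -1, -1, -1, -1, -1, -1]

```text
clock: 46.68
tcp_pos: [0.4365, -0.1729, 0.0799]
tool_rot: [2.161, 2.279, 0.0]
ft_force: [-0.4, -3.4, 10.3]
finger_gap: 0.0108
finger_force: 30.8
```

The hood is down on its stop, pushing back with 10 N. I'll release, lift, shut the fingers and go to the left of the knob. With this orientation the push side is 11 mm from the axis.

apply_moves:
  offset:
    - [0, 0, 0]
    - [0, 0, 0]
    - [0, 0, 0]
    - [0, 0, -20]
    - [0, 0, -30]
    - [0, 0, -30]
    - [30, 4, 0]
    - [30, 4, 0]
    - [30, 4, 0]
    - [29, 4, 0]
    - [0, 0, 0]
    - [0, 0, 0]
  angular:
    - [0, 0, 0]
    - [0, 0, 0]
    - [0, 0, 0]
    - [0, 0, 0]
    - [0, 0, 0]
    - [0, 0, 0]
    - [0, 0, 0]
    - [0, 0, 0]
    - [0, 0, 0]
    - [0, 0, 0]
    - [0, 0, 0]
    - [0, 0, 0]
  fingers: [-0.27, -0.27, -0.27, -0.27, -0.27, -0.27, -1, -1, -1, -1, -1, -1]

```text
clock: 47.68
tcp_pos: [0.4451, -0.049, 0.158]
tool_rot: [-2.152, -2.284, 0.002]
ft_force: [-0.3, -0.8, -0.6]
finger_gap: -0.0001
finger_force: 0.0
```

```bash
python3 - <<'E'
from tgt import *
delta([.446,-.053,.090])
im,T=snap("wrist","w21"); h=cv2.cvtColor(im,cv2.COLOR_RGB2HSV)
m=(((h[...,0]<6)|(h[...,0]>174))&(h[...,1]>150)&(h[...,2]>80)).astype(np.uint8)
n,l,s,c=cv2.connectedComponentsWithStats(m)
for i in range(1,n):
    if s[i,4]>30: print(s[i],c[i],plane("wrist",[c[i]],.105,T))
print(proj("wrist",[[.446,-.078,.105]],T))
E
```

```text
tcp [ 0.4451 -0.049   0.158 ] gap -6.623093169637572e-05 F [-0.3339 -0.7546 -0.6262] t 47.6833
tool x angle 93.42385443995641 tilt [-0.1895  0.0834]
tool mm [-4.2077  0.918  67.9751]
[249 229  13   5  42] [254.881  231.6667] [[ 0.4454 -0.0654  0.105 ]]
[[254.6997 246.5653]]
```

apply_moves:
  offset:
    - [0, 1, 25]
    - [0, 0, 25]
    - [0, 0, 17]
    - [-8, 0, 0]
    - [-7, 0, 0]
    - [-7, 0, 0]
    - [-7, 0, 0]
    - [-5, 0, 0]
    - [-4, 0, 0]
    - [0, 0, 0]
    - [0, 0, 0]
  angular:
    - [0, 0, 0]
    - [0, 0, 0]
    - [0, 0, 0]
    - [0, 0, 0]
    - [0, 0, 0]
    - [0, 0, 0]
    - [0, 0, 0]
    - [0, 0, 0]
    - [0, 0, 0]
    - [0, 0, 0]
    - [0, 0, 0]
  fingers: [-1, -1, -1, -1, -1, -1, -1, -1, -1, -1, -1]

```text
clock: 48.65
tcp_pos: [0.4496, -0.0896, 0.0927]
tool_rot: [-2.161, -2.28, -0.003]
ft_force: [-0.5, 2.7, 3.1]
finger_gap: -0.0002
finger_force: 1.6
```

apply_moves:
  offset:
    - [-2, 0, 0]
    - [-2, 0, 0]
    - [-2, 0, 0]
    - [0, 0, 0]
    - [0, 0, 0]
  angular:
    - [0, 0, 0]
    - [0, 0, 0]
    - [0, 0, 0]
    - [0, 0, 0]
    - [0, 0, 0]
  fingers: [-1, -1, -1, -1, -1]

```text
clock: 49.07
tcp_pos: [0.4496, -0.0899, 0.0926]
tool_rot: [-2.151, -2.278, -0.01]
ft_force: [-2.7, 13.4, 12.8]
finger_gap: 0.0001
finger_force: 6.7
```

apply_moves:
  offset:
    - [10, 0, 0]
    - [5, 0, -20]
    - [0, 0, -40]
    - [0, 0, -40]
    - [0, 0, -40]
    - [0, 0, -40]
    - [0, 0, 0]
    - [0, 0, 0]
  angular:
    - [0, 0, 0]
    - [0, 0, 0]
    - [0, 0, 0]
    - [0, 0, 0]
    - [0, 0, 0]
    - [0, 0, 0]
    - [0, 0, 0]
    - [0, 0, 0]
  fingers: [-1, -1, -1, -1, -1, -1, -1, -1]

```text
clock: 49.73
tcp_pos: [0.4507, -0.0827, 0.2746]
tool_rot: [2.157, 2.276, 0.007]
ft_force: [0.2, 0.5, -0.7]
finger_gap: 0.0003
finger_force: 0.0
```

```bash
python3 - <<'E'
from tgt import *
s=ctrl.observe(); print(s["tcp_pos"],s["ft_force"],s["clock"])
im,T=snap("wrist","w22"); h=cv2.cvtColor(im,cv2.COLOR_RGB2HSV)
m=(((h[...,0]<6)|(h[...,0]>174))&(h[...,1]>150)&(h[...,2]>80)).astype(np.uint8)
n,l,st,c=cv2.connectedComponentsWithStats(m)
for i in range(1,n):
    if st[i,4]>30: print(st[i],c[i],plane("wrist",[c[i]],.105,T))
# felt, tubes, mallet unchanged in top view?
im2,_=snap("top","t22"); im0=np.load("pics/top0.npy")
d=cv2.absdiff(im0,im2).max(2)
for nm,(x0,y0,x1,y1) in {"felt/offcut":(112,178,140,235),"slideleg":(150,252,205,272),"mallet":(300,222,385,262),"hood":(335,145,430,215)}.items(): print(nm,(d[y0:y1,x0:x1]>40).mean().round(3))
E
```

```text
[ 0.4507 -0.0827  0.2746] [ 0.1526  0.4908 -0.6822] 49.7333
[436 135  22  17 253] [446.751  143.2767] [[ 0.6578 -0.0403  0.105 ]]
[246 182  10  16 142] [250.7887 189.5845] [[ 0.4476 -0.1044  0.105 ]]
felt/offcut 0.0
slideleg 0.0
mallet 0.299
hood 0.336
```

The knob is back at its starting place, (.4476,-.1044), and nothing is touching the robot. Handing in.

```bash
python3 -c "
from bench import ctrl
print(ctrl.finish_job())"
```

```text
the job is handed in; nothing more can be done
None
```

I finished the job and handed it in at about 50 s of the 210 s allowed. All three mouthpieces are in cradles 0–2, cup to the front. The carriage is home, the hood was let down slowly onto its stop, and the bolt is shot. My last look inside was before I lowered the hood, and the hand-in call gave no verdict.

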